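Swap the packs in the laptop power-pack charging station

ROBOT

A 6-joint arm with a two-finger parallel gripper is mounted at the origin on the work surface. World frame = base frame: x ahead of the robot, y to its left, z up, the work surface at z = 0. Lengths are in m, angles in rad, forces in N, time in s.
With the tool pointing down it reaches from about 0.35 to 0.925 m from the base axis. Payload 6.4 kg.
Tool frame: the origin (TCP) lies on the centre line of the jaws, within the pads' length; the fingertips stand 11 mm ahead of it and the grasp point (between the pads) lies 8 mm behind it; z points along the fingers, y is the direction in which the jaws open and shut (so a half turn about z gives the same grasp; the last joint's range is limited). The gripper opens to 94 mm and grips with 3 to 60 N. Pads are 16 mm wide; open, the fingers measure 119 mm over their backs; the gripper's body (75 mm by 177 mm) begins 78 mm behind the grasp point.
Start: joints at [-1.377, 0.245, 1.558, -0, 1.339, -0.174], TCP at [0.234, -0.607, 0.216] pointing down, gripper open.
Joint ranges: [-3.13, 3.13], [-1.02, 2.26], [0.13, 2.54], [-0.95, 4.09], [0.21, 2.88], [-2.74, 2.74]. Speed limits (rad/s): [2.57, 2.57, 3.14, 3.14, 3.14, 3.14].

INTERFACE

Orientations are given as a 3x3 rotation matrix whose columns are the frame's x, y, z axes.
In Python, from station import ctrl, imaging, silhouettes, spot_point gives the robot as it stands.
- The arm moves only by the shell command python3 -m inch 'ROWS' [OPENING] [FORCE]. ROWS is JSON, a list of rows, each an object with "dp": the shift along the tool's x, y, z normalised to -1 to 1, where 1 is 0.1 m, a list of three; "rotation": the turn, a rotation vector about the tool's x, y, z normalised to -1 to 1, where 1 is pi rad, a list of three. A call has 1 to 12 rows; each row shifts and turns the commanded pose from where the row before left it, along the tool's axes as they then stand; what a row does not reach is not made up. A row lasts 1/10 s, in which the tool goes at most 50 mm and 8.59 degrees, less where a joint would pass 70% of its speed; a pose out of reach is approached as far as the arm can. A call with a number of a shift or a turn outside -1 to 1 is refused whole. A call with a gripper value outside its range is refused whole. OPENING is the closure, from -1 (fully open) to 1 (shut), so that 0 is half open, set as the call begins (- or left out, the last holds). The fingers move at their own pace and stop on an object; FORCE is the grip in N (left out, the last holds). Time passes only in rows, so rows that do not move let the fingers close. It gives the time, the measured TCP pose, the force and the opening at its end, in the units of the state.
- ctrl.state(): the state, without advancing time (a new reading comes with each control period).
- imaging.read_camera(name): name is "scene" or "top"; returns the picture (384x512x3 uint8, red, green, blue); there is no depth.
- imaging.camera_params(name): a dict with "K" (3x3 intrinsics, pixels), "dist_coeffs" ([k1, k2, p1, p2, k3] as OpenCV has them; the pictures are not rectified), "position" and "attitude" of the camera in the world. Camera axes: x right, y down, z forward; pixel columns grow to the right and rows downward; lengths in m; the calibration is good to about 2 mm. A picture is of the moment at which its call begins. camera_params takes no time and is no camera call.
- ctrl.sign_off(): hands the job in, once; it reports no verdict.
Trained networks look in the newest picture that a camera, given by its name, has taken for a name from the list of things; names that differ only in an ending like _2 or _b are one class to them, and where a whole thing is asked for, a point or a joint stands for the part that bears it (a point fixed in the world has none). Each returns a list of dicts, best first, with "p" (0 to 1); they miss things now and then, are a little off and sometimes report something else, mostly with a low value. They report only what shows in the picture. A call takes as long as a camera call.
- silhouettes(label, camera): "mask" (384x512 bool, what is visible of it).
- spot_point(label, camera): "centre" ([x, y, z] in m, in the coordinates of the camera as it stood for that picture, good to about 4 mm: a listed point, or the origin of a listed thing).
The state is a dict: "t": time; "joint_positions": joint angles; "joint_vel": joint speeds; "joint_efforts": joint torques, N m; "eef_pos": TCP position; "ee_rot": TCP orientation; "force": force on the tool from outside, world axes, zero at the start; "moment": the same for the moment, N m; "finger_gap": finger opening in m.
Only numpy, scipy, OpenCV 4.12 (cv2) and the standard library are available. Lean on these libraries where they do the work, as an engineer would, in place of code of your own. Each camera call takes 0.05 s, during which the arm holds its last target.

TASK

Push the charging station's red switch fully home to cut the power, and with it off stand the charged packs (green lamps) upright in the blue tray and stand every flat pack (red lamp) from the table upright in a cell of its own, right down on the cell floor; leave the pack that is still charging (yellow lamp) in its cell. Then pull the switch fully out again to start charging. Do not push the other things on the table about.

Things in the scene. Friction and masses are not known exactly. Their poses are not given: they have to be found in the camera images.
- station: charging station, fixed: grey crate 180 (x) x 264 mm (y), 2 rows of 3 open square cells, with a grey control box 180 x 80 x 70 mm high joined to its -y end. Origin: under the crate's centre, on the table; front (switch side) faces -x. Wall tops 58 mm, cell floors 18 mm above the table. Cells take a pack square on, any of 4 ways round; packs in cells reach 136 mm above the table.
- cell_1 (a point): centre of the floor of a cell of the charging station (front row, +y end); axes as the station's. Cells are 72 mm square inside, 84 mm apart, walls 12 mm thick (6 mm to spare each side of a pack)
- cell_2 (a point): centre of the floor of a cell of the charging station (front row, middle); axes as the station's. Cells are 72 mm square inside, 84 mm apart, walls 12 mm thick (6 mm to spare each side of a pack)
- cell_3 (a point): centre of the floor of a cell of the charging station (front row, -y end, next to the control box); axes as the station's. Cells are 72 mm square inside, 84 mm apart, walls 12 mm thick (6 mm to spare each side of a pack)
- cell_4 (a point): centre of the floor of a cell of the charging station (back row, +y end); axes as the station's. Cells are 72 mm square inside, 84 mm apart, walls 12 mm thick (6 mm to spare each side of a pack)
- cell_5 (a point): centre of the floor of a cell of the charging station (back row, middle); axes as the station's. Cells are 72 mm square inside, 84 mm apart, walls 12 mm thick (6 mm to spare each side of a pack)
- cell_6 (a point): centre of the floor of a cell of the charging station (back row, -y end, next to the control box); axes as the station's. Cells are 72 mm square inside, 84 mm apart, walls 12 mm thick (6 mm to spare each side of a pack)
- switch (a joint): push-pull mains switch, in m: 0 = pulled fully out (on), 0.022 = pushed home (off). Slides level along the station's x in the front of the control box. Detent at each end: about 8 N moves it off either end, the resistance falls as it moves and it snaps over past half-way (0.011); no other spring
- switch_head (a point): centre of the switch's red round head: 38 mm across, 26 mm long along the station's x, on a 16 mm stem, 46 mm above the table; 12 mm of stem is free between box front and head when home, 34 mm when out; free room beside it (y) and above. Moves with the switch; axes as the station's
- flat_a_mid (a point): RED lamp: flat (empty) laptop power pack, 118 mm tall, about 0.5 kg: black body 60 x 60 x 80 mm; on top, centred, a solid grey grip 50 (pack x) x 22 (pack y) x 38 mm high with the lamp strip along its top. Point: pack centre, 59 mm above its underside, 21 mm below the foot of the grip; z is up along the pack. Standing on the table at the start; None if absent this time
- flat_b_mid (a point): RED lamp: flat (empty) laptop power pack, 118 mm tall, about 0.5 kg: black body 60 x 60 x 80 mm; on top, centred, a solid grey grip 50 (pack x) x 22 (pack y) x 38 mm high with the lamp strip along its top. Point: pack centre, 59 mm above its underside, 21 mm below the foot of the grip; z is up along the pack. Standing on the table at the start; None if absent this time
- flat_c_mid (a point): RED lamp: flat (empty) laptop power pack, 118 mm tall, about 0.5 kg: black body 60 x 60 x 80 mm; on top, centred, a solid grey grip 50 (pack x) x 22 (pack y) x 38 mm high with the lamp strip along its top. Point: pack centre, 59 mm above its underside, 21 mm below the foot of the grip; z is up along the pack. Standing on the table at the start; None if absent this time
- flat_d_mid (a point): RED lamp: flat (empty) laptop power pack, 118 mm tall, about 0.5 kg: black body 60 x 60 x 80 mm; on top, centred, a solid grey grip 50 (pack x) x 22 (pack y) x 38 mm high with the lamp strip along its top. Point: pack centre, 59 mm above its underside, 21 mm below the foot of the grip; z is up along the pack. Standing on the table at the start; None if absent this time
- ready_a_mid (a point): GREEN lamp: fully charged laptop power pack, 118 mm tall, about 0.5 kg: black body 60 x 60 x 80 mm; on top, centred, a solid grey grip 50 (pack x) x 22 (pack y) x 38 mm high with the lamp strip along its top. Point: pack centre, 59 mm above its underside, 21 mm below the foot of the grip; z is up along the pack. Standing in a cell of the station at the start, square to it
- ready_b_mid (a point): GREEN lamp: fully charged laptop power pack, 118 mm tall, about 0.5 kg: black body 60 x 60 x 80 mm; on top, centred, a solid grey grip 50 (pack x) x 22 (pack y) x 38 mm high with the lamp strip along its top. Point: pack centre, 59 mm above its underside, 21 mm below the foot of the grip; z is up along the pack. Standing in a cell of the station at the start, square to it
- busy_mid (a point): YELLOW lamp: still charging laptop power pack, 118 mm tall, about 0.5 kg: black body 60 x 60 x 80 mm; on top, centred, a solid grey grip 50 (pack x) x 22 (pack y) x 38 mm high with the lamp strip along its top. Point: pack centre, 59 mm above its underside, 21 mm below the foot of the grip; z is up along the pack. Standing in a cell of the station at the start; it stays there
- tray: blue tray with a dark mat, fixed to the table, 200 mm (its x) x 130 mm (its y), rim 18 mm high and 5 mm thick, inner floor 5 mm above the table. Origin: under its centre, on the table
- mug_mid (a point): white mug, 80 mm across, 95 mm tall; its centre. Bystander
- cleaner_mid (a point): white bottle of screen cleaner, 60 mm across, 150 mm tall; its centre. Bystander
- tape_mid (a point): roll of brown tape lying flat, 90 mm across, 48 mm tall; its centre. Bystander
- screwdriver_mid (a point): screwdriver lying flat, 200 mm long; a point near its middle. Bystander

How it is judged:
On the way, in this order (a step that is already met when the one before it is completed fails the run):
1. the switch is pushed home (power off) (value of joint switch above 0.018 m), for 0.2 s.
2. with the power off, every green pack stands in the tray and every red pack stands down in a cell (value of joint switch above 0.018 m and angle between each of flat_a_mid, flat_b_mid, flat_c_mid, flat_d_mid, ready_a_mid, ready_b_mid's own z axis and vertical below 0.1 rad and ((horizontal distance between flat_a_mid and cell_1 below 0.014 m and z of flat_a_mid in the frame of cell_1 below 0.065 m) or (horizontal distance between flat_a_mid and cell_2 below 0.014 m and z of flat_a_mid in the frame of cell_2 below 0.065 m) or (horizontal distance between flat_a_mid and cell_3 below 0.014 m and z of flat_a_mid in the frame of cell_3 below 0.065 m) or (horizontal distance between flat_a_mid and cell_4 below 0.014 m and z of flat_a_mid in the frame of cell_4 below 0.065 m) or (horizontal distance between flat_a_mid and cell_5 below 0.014 m and z of flat_a_mid in the frame of cell_5 below 0.065 m) or (horizontal distance between flat_a_mid and cell_6 below 0.014 m and z of flat_a_mid in the frame of cell_6 below 0.065 m)) and ((horizontal distance between flat_b_mid and cell_1 below 0.014 m and z of flat_b_mid in the frame of cell_1 below 0.065 m) or (horizontal distance between flat_b_mid and cell_2 below 0.014 m and z of flat_b_mid in the frame of cell_2 below 0.065 m) or (horizontal distance between flat_b_mid and cell_3 below 0.014 m and z of flat_b_mid in the frame of cell_3 below 0.065 m) or (horizontal distance between flat_b_mid and cell_4 below 0.014 m and z of flat_b_mid in the frame of cell_4 below 0.065 m) or (horizontal distance between flat_b_mid and cell_5 below 0.014 m and z of flat_b_mid in the frame of cell_5 below 0.065 m) or (horizontal distance between flat_b_mid and cell_6 below 0.014 m and z of flat_b_mid in the frame of cell_6 below 0.065 m)) and ((horizontal distance between flat_c_mid and cell_1 below 0.014 m and z of flat_c_mid in the frame of cell_1 below 0.065 m) or (horizontal distance between flat_c_mid and cell_2 below 0.014 m and z of flat_c_mid in the frame of cell_2 below 0.065 m) or (horizontal distance between flat_c_mid and cell_3 below 0.014 m and z of flat_c_mid in the frame of cell_3 below 0.065 m) or (horizontal distance between flat_c_mid and cell_4 below 0.014 m and z of flat_c_mid in the frame of cell_4 below 0.065 m) or (horizontal distance between flat_c_mid and cell_5 below 0.014 m and z of flat_c_mid in the frame of cell_5 below 0.065 m) or (horizontal distance between flat_c_mid and cell_6 below 0.014 m and z of flat_c_mid in the frame of cell_6 below 0.065 m)) and ((horizontal distance between flat_d_mid and cell_1 below 0.014 m and z of flat_d_mid in the frame of cell_1 below 0.065 m) or (horizontal distance between flat_d_mid and cell_2 below 0.014 m and z of flat_d_mid in the frame of cell_2 below 0.065 m) or (horizontal distance between flat_d_mid and cell_3 below 0.014 m and z of flat_d_mid in the frame of cell_3 below 0.065 m) or (horizontal distance between flat_d_mid and cell_4 below 0.014 m and z of flat_d_mid in the frame of cell_4 below 0.065 m) or (horizontal distance between flat_d_mid and cell_5 below 0.014 m and z of flat_d_mid in the frame of cell_5 below 0.065 m) or (horizontal distance between flat_d_mid and cell_6 below 0.014 m and z of flat_d_mid in the frame of cell_6 below 0.065 m)) and x of ready_a_mid in the frame of tray between -0.075 and 0.075 m and y of ready_a_mid in the frame of tray between -0.042 and 0.042 m and z of each of ready_a_mid, ready_b_mid in the frame of tray below 0.07 m and x of ready_b_mid in the frame of tray between -0.075 and 0.075 m and y of ready_b_mid in the frame of tray between -0.042 and 0.042 m), for 0.2 s.
3. the switch is pulled fully out (power on) (value of joint switch below 0.004 m), for 0.2 s.
At the end, for the whole second after the job is handed in: Every red pack stands upright (within 0.1 rad) on the floor of a cell of its own (centre within 14 mm of the cell's, under 6 mm above the floor); every green pack stands upright in the tray on its floor; the yellow pack stands in its cell; the switch is out (joint below 0.004 m) (angle between each of flat_a_mid, flat_b_mid, flat_c_mid, flat_d_mid, ready_a_mid, ready_b_mid, busy_mid's own z axis and vertical below 0.1 rad and ((horizontal distance between flat_a_mid and cell_1 below 0.014 m and z of flat_a_mid in the frame of cell_1 below 0.065 m) or (horizontal distance between flat_a_mid and cell_2 below 0.014 m and z of flat_a_mid in the frame of cell_2 below 0.065 m) or (horizontal distance between flat_a_mid and cell_3 below 0.014 m and z of flat_a_mid in the frame of cell_3 below 0.065 m) or (horizontal distance between flat_a_mid and cell_4 below 0.014 m and z of flat_a_mid in the frame of cell_4 below 0.065 m) or (horizontal distance between flat_a_mid and cell_5 below 0.014 m and z of flat_a_mid in the frame of cell_5 below 0.065 m) or (horizontal distance between flat_a_mid and cell_6 below 0.014 m and z of flat_a_mid in the frame of cell_6 below 0.065 m)) and ((horizontal distance between flat_b_mid and cell_1 below 0.014 m and z of flat_b_mid in the frame of cell_1 below 0.065 m) or (horizontal distance between flat_b_mid and cell_2 below 0.014 m and z of flat_b_mid in the frame of cell_2 below 0.065 m) or (horizontal distance between flat_b_mid and cell_3 below 0.014 m and z of flat_b_mid in the frame of cell_3 below 0.065 m) or (horizontal distance between flat_b_mid and cell_4 below 0.014 m and z of flat_b_mid in the frame of cell_4 below 0.065 m) or (horizontal distance between flat_b_mid and cell_5 below 0.014 m and z of flat_b_mid in the frame of cell_5 below 0.065 m) or (horizontal distance between flat_b_mid and cell_6 below 0.014 m and z of flat_b_mid in the frame of cell_6 below 0.065 m)) and ((horizontal distance between flat_c_mid and cell_1 below 0.014 m and z of flat_c_mid in the frame of cell_1 below 0.065 m) or (horizontal distance between flat_c_mid and cell_2 below 0.014 m and z of flat_c_mid in the frame of cell_2 below 0.065 m) or (horizontal distance between flat_c_mid and cell_3 below 0.014 m and z of flat_c_mid in the frame of cell_3 below 0.065 m) or (horizontal distance between flat_c_mid and cell_4 below 0.014 m and z of flat_c_mid in the frame of cell_4 below 0.065 m) or (horizontal distance between flat_c_mid and cell_5 below 0.014 m and z of flat_c_mid in the frame of cell_5 below 0.065 m) or (horizontal distance between flat_c_mid and cell_6 below 0.014 m and z of flat_c_mid in the frame of cell_6 below 0.065 m)) and ((horizontal distance between flat_d_mid and cell_1 below 0.014 m and z of flat_d_mid in the frame of cell_1 below 0.065 m) or (horizontal distance between flat_d_mid and cell_2 below 0.014 m and z of flat_d_mid in the frame of cell_2 below 0.065 m) or (horizontal distance between flat_d_mid and cell_3 below 0.014 m and z of flat_d_mid in the frame of cell_3 below 0.065 m) or (horizontal distance between flat_d_mid and cell_4 below 0.014 m and z of flat_d_mid in the frame of cell_4 below 0.065 m) or (horizontal distance between flat_d_mid and cell_5 below 0.014 m and z of flat_d_mid in the frame of cell_5 below 0.065 m) or (horizontal distance between flat_d_mid and cell_6 below 0.014 m and z of flat_d_mid in the frame of cell_6 below 0.065 m)) and x of ready_a_mid in the frame of tray between -0.075 and 0.075 m and y of ready_a_mid in the frame of tray between -0.042 and 0.042 m and z of each of ready_a_mid, ready_b_mid in the frame of tray below 0.07 m and x of ready_b_mid in the frame of tray between -0.075 and 0.075 m and y of ready_b_mid in the frame of tray between -0.042 and 0.042 m and ((horizontal distance between busy_mid and cell_1 below 0.014 m and z of busy_mid in the frame of cell_1 below 0.065 m) or (horizontal distance between busy_mid and cell_2 below 0.014 m and z of busy_mid in the frame of cell_2 below 0.065 m) or (horizontal distance between busy_mid and cell_3 below 0.014 m and z of busy_mid in the frame of cell_3 below 0.065 m) or (horizontal distance between busy_mid and cell_4 below 0.014 m and z of busy_mid in the frame of cell_4 below 0.065 m) or (horizontal distance between busy_mid and cell_5 below 0.014 m and z of busy_mid in the frame of cell_5 below 0.065 m) or (horizontal distance between busy_mid and cell_6 below 0.014 m and z of busy_mid in the frame of cell_6 below 0.065 m)) and value of joint switch below 0.004 m); the robot touches nothing.
It fails at once if the still-charging (yellow) pack is taken out of its cell (distance of busy_mid from where it was at the start of the episode above 0.03 m).
It fails at once if a bystander on the table is moved more than 50 mm (distance of any of mug_mid, cleaner_mid, tape_mid, screwdriver_mid from where it was at the start of the episode above 0.05 m).
Of flat_a, flat_b, flat_c, flat_d only 3 to 4 are there at a start; the rules pass over those that are not, and their reading is None.
At some moment in a run one of flat_a, flat_b, flat_c, flat_d may be knocked a few centimetres aside while the robot is not near it.
It also fails if it takes over 208 s, if anything falls off the work surface, if the arm or the gripper's body presses on something with over 40 N, if the wrist force passes 120 N, or if a joint passes its speed limit or range.

## Working session

There is one attempt and no reset: what is moved stays moved. The work goes in short steps, Python scripts to look and compute and a shell command to move; the robot and the scene stay as the last step left them, time stands still between calls to the robot, and variables do not carry over. Pictures are saved under pics/ and viewed, and the job is handed in when it is done.

```bash
ls; mkdir -p pics; python3 - <<'E'
from station import ctrl, imaging
import cv2, numpy as np
for c in("scene","top"):
    im=imaging.read_camera(c); cv2.imwrite(f"pics/{c}0.png",cv2.resize(im[...,::-1],(800,600),interpolation=cv2.INTER_CUBIC))
    print(c,imaging.camera_params(c))
s=ctrl.state(); print(s)
E
```

```text
pics
scene {'K': array([[354.65456787,   0.        , 249.31226232],
       [  0.        , 354.65456787, 196.49880565],
       [  0.        ,   0.        ,   1.        ]]), 'dist_coeffs': array([-0.06475815,  0.        ,  0.        ,  0.        ,  0.        ]), 'position': array([1.3378403 , 0.31487427, 0.93161803]), 'attitude': array([[-0.32473737,  0.69225527, -0.64445969],
       [ 0.94574684,  0.2301617 , -0.22932185],
       [-0.01041932, -0.68396508, -0.72944033]])}
top {'K': array([[398.50468944,   0.        , 260.03434028],
       [  0.        , 398.50468944, 193.04480937],
       [  0.        ,   0.        ,   1.        ]]), 'dist_coeffs': array([-0.13322775,  0.        ,  0.        ,  0.        ,  0.        ]), 'position': array([0.42257176, 0.01638081, 1.20282395]), 'attitude': array([[ 0.01971719, -0.99346784,  0.11239606],
       [-0.99942304, -0.01647512,  0.02970129],
       [-0.02765554, -0.11291684, -0.99321949]])}
{'t': 0.1, 'joint_positions': array([-1.37707471e+00,  2.45778649e-01,  1.55883631e+00,  1.59468298e-05,
        1.33865821e+00, -1.74143133e-01]), 'joint_vel': array([-0.00190986, -0.00173327, -0.00435116,  0.00120298,  0.00162672,
       -0.00132687]), 'joint_efforts': array([ 8.83224220e-04, -4.16913521e+01, -3.15525770e+01,  6.86770119e-02,
        3.09590902e-02, -5.64158427e-05]), 'eef_pos': array([ 0.23364297, -0.60603115,  0.2154635 ]), 'ee_rot': array([[ 9.33098730e-01,  3.59620167e-01, -3.08291149e-04],
       [ 3.59620168e-01, -9.33097318e-01,  1.65206922e-03],
       [ 3.06451764e-04, -1.65241141e-03, -9.99998588e-01]]), 'force': array([ 0.63370595,  0.38511217, -0.38578719]), 'moment': array([ 0.01986815, -0.03315927, -0.02710213]), 'finger_gap': 0.09387750821013319}
```

View pics/top0.png

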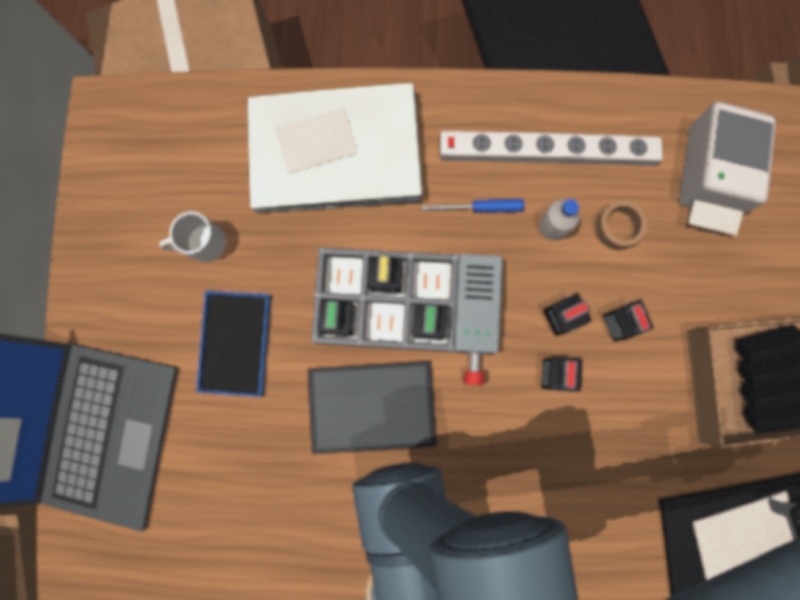

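View pics/scene0.png

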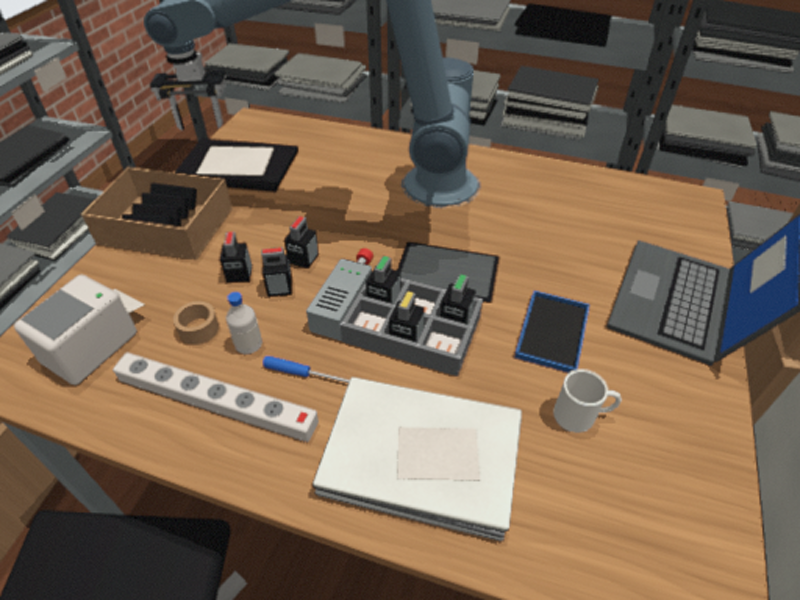

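```bash
cat > h.py <<'E'
from station import ctrl, imaging, silhouettes, spot_point
import cv2, numpy as np
np.set_printoptions(precision=4,suppress=True)
def cam(c):
    p=imaging.camera_params(c); return p
def w(c,pc):
    p=cam(c); return p["attitude"]@np.asarray(pc)+p["position"]
def spots(label,c,pmin=.3):
    return [(round(d["p"],2),w(c,d["centre"])) for d in spot_point(label,c) if d["p"]>pmin]
def ray(c,uv):
    p=cam(c); u=cv2.undistortPoints(np.array([[uv]],float),p["K"],p["dist_coeffs"])[0,0]
    return p["position"],p["attitude"]@np.array([u[0],u[1],1])
def atz(c,uv,z):
    o,d=ray(c,uv); return o+d*(z-o[2])/d[2]
def proj(c,P):
    p=cam(c); R=p["attitude"].T; q=cv2.projectPoints(np.atleast_2d(np.array(P,float)),cv2.Rodrigues(R)[0],-R@p["position"],p["K"],p["dist_coeffs"])[0][:,0]
    return q
def st():
    s=ctrl.state(); return s
E
python3 - <<'E'
from h import *
for c in("top","scene"):
    imaging.read_camera(c)
    for l in ["station","tray","flat_a_mid","ready_a_mid","busy_mid","switch_head","cell_1","mug_mid","cleaner_mid","tape_mid","screwdriver_mid"]:
        print(c,l,[(p,x.round(4).tolist()) for p,x in spots(l,c)])
E
```

```text
top station [(0.97, [0.5581, 0.093, 0.0003])]
top tray [(0.74, [0.4683, 0.3936, 0.0043]), (0.34, [0.5154, 0.094, 0.0187])]
top flat_a_mid [(0.82, [0.5329, -0.25, 0.0579]), (0.71, [0.4713, 0.3883, 0.0024])]
top ready_a_mid [(0.83, [0.5177, 0.0084, 0.0781])]
top busy_mid [(0.77, [0.6019, 0.0945, 0.075])]
top switch_head [(0.76, [0.4158, -0.0778, 0.0442])]
top cell_1 [(0.96, [0.6075, 0.1714, 0.0202]), (0.96, [0.595, 0.0055, 0.021]), (0.76, [0.5188, 0.1722, 0.0205]), (0.68, [0.517, 0.0924, 0.0162]), (0.64, [0.5971, 0.0895, 0.0206]), (0.55, [0.5114, 0.0111, 0.0182])]
top mug_mid [(0.63, [0.6701, 0.4603, 0.0501])]
top cleaner_mid [(0.63, [0.7087, -0.2343, 0.0729])]
top tape_mid [(0.82, [0.7128, -0.3578, 0.024]), (0.58, [0.5167, 0.0043, 0.0795])]
top screwdriver_mid [(0.79, [0.7497, -0.0696, 0.013])]
scene station [(0.61, [0.5572, 0.0879, 0.0001])]
scene tray [(0.73, [0.4726, 0.3851, 0.0023])]
scene flat_a_mid [(0.63, [0.5383, -0.2493, 0.0584])]
scene ready_a_mid [(0.54, [0.5203, 0.182, 0.0133])]
scene busy_mid [(0.87, [0.6039, 0.0846, 0.0746])]
scene switch_head [(0.56, [0.4152, -0.0757, 0.0474])]
scene cell_1 [(0.9, [0.5157, 0.0051, 0.0219]), (0.83, [0.5174, 0.1771, 0.0161]), (0.74, [0.6077, 0.1724, 0.0172]), (0.62, [0.5243, 0.0873, 0.0182]), (0.59, [0.6755, 0.4603, 0.0481]), (0.55, [0.5995, 0.0902, 0.0239])]
scene mug_mid [(0.73, [0.6766, 0.4574, 0.0469])]
scene cleaner_mid [(0.95, [0.7152, -0.2359, 0.0741]), (0.66, [0.746, -0.0766, 0.0131]), (0.64, [0.6028, 0.0868, 0.0758])]
scene tape_mid [(0.91, [0.7148, -0.3624, 0.0227])]
scene screwdriver_mid [(0.69, [0.7518, -0.0775, 0.0149])]
```

```bash
cat >> h.py <<'E'
def lamps(c,z,im=None):
    im=imaging.read_camera(c) if im is None else im
    hsv=cv2.cvtColor(im,cv2.COLOR_RGB2HSV); H,S,V=cv2.split(hsv)
    out=[]
    for nm,m in (("red",((H<8)|(H>172))&(S>130)&(V>90)),("green",(H>50)&(H<80)&(S>100)&(V>60)),("yellow",(H>22)&(H<32)&(S>120)&(V>120))):
        n,lab,stt,cen=cv2.connectedComponentsWithStats(m.astype(np.uint8),connectivity=8)
        for i in range(1,n):
            if stt[i,4]<12: continue
            ys,xs=np.nonzero(lab==i)
            P=np.array([atz(c,(x,y),z)[:2] for x,y in zip(xs,ys)]); mu=P.mean(0)
            e,v=np.linalg.eigh(np.cov((P-mu).T)); a=np.degrees(np.arctan2(v[1,1],v[0,1]))%180
            out.append((nm,stt[i,4],cen[i].round(1),mu.round(4),round(a,1),np.sqrt(12*e).round(3)))
    return out
E
python3 - <<'E'
from h import *
A=np.array([[.6075,.1714],[.595,.0055],[.5188,.1722],[.517,.0924],[.5971,.0895],[.5114,.0111],[.5157,.0051],[.5174,.1771],[.6077,.1724],[.5243,.0873],[.5995,.0902]])
M=np.array([[42,84],[42,-84],[-42,84],[-42,0],[42,0],[-42,-84],[-42,-84],[-42,84],[42,84],[-42,0],[42,0]])/1000
mu,mm=A.mean(0),M.mean(0); H=(M-mm).T@(A-mu); th=np.arctan2(H[0,1]-H[1,0],H[0,0]+H[1,1])
R=np.array([[np.cos(th),-np.sin(th)],[np.sin(th),np.cos(th)]]); t=mu-R@mm; print(np.degrees(th),t)
for c in("top","scene"):
    for l in lamps(c,.118): print(c,*l)
    print([x for x in lamps(c,.136) if x[0]!="red"])
im=imaging.read_camera("top")
big=cv2.resize(im[...,::-1],None,fx=4,fy=4,interpolation=cv2.INTER_CUBIC)
def dr(pts,z,col):
    q=proj("top",[[*(t+R@np.array(p)),z] for p in pts]); 
    cv2.polylines(big,[np.round((q+.5)*4).astype(int)],True,col,1)
dr([(-.09,-.132),(.09,-.132),(.09,.132),(-.09,.132)],.058,(0,0,255))
dr([(-.09,-.212),(.09,-.212),(.09,-.132),(-.09,-.132)],.070,(255,0,255))
cv2.imwrite("pics/ov.png",big[600:960,760:1360])
E
```

```text
-2.3537139785404144 [0.5591 0.0899]
top red 14 [288.1  90.9] [ 0.8393 -0.0252] 6.7 [0.008 0.015]
top red 56 [368.7 198.3] [ 0.5358 -0.2496] 115.3 [0.011 0.04 ]
top red 59 [410.2 202.7] [ 0.5255 -0.3662] 23.7 [0.011 0.041]
top red 62 [365.1 238.9] [ 0.4247 -0.2391] 174.4 [0.011 0.04 ]
top red 116 [303.  241.6] [ 0.4151 -0.0699] 90.4 [0.025 0.034]
top green 40 [211.6 201.2] [0.5206 0.1816] 175.4 [0.008 0.037]
top green 44 [275.  203.5] [0.5173 0.0074] 176.3 [0.009 0.038]
top yellow 50 [245.2 171.2] [0.6053 0.0911] 176.7 [0.01 0.04]
[('green', np.int32(41), array([211.6, 201.2]), array([0.519 , 0.1787]), np.float64(175.8), array([0.008, 0.036])), ('green', np.int32(42), array([275. , 203.5]), array([0.5158, 0.0075]), np.float64(177.8), array([0.008, 0.037])), ('yellow', np.int32(49), array([245.1, 171.2]), array([0.6022, 0.09  ]), np.float64(176.9), array([0.01, 0.04]))]
scene red 25 [190.  141.4] [ 0.4237 -0.2402] 179.4 [0.013 0.045]
scene red 23 [146.3 151.3] [ 0.5247 -0.3669] 22.7 [0.011 0.044]
scene red 31 [173.4 159.7] [ 0.5356 -0.2512] 118.4 [0.014 0.043]
scene red 67 [233.4 162.8] [ 0.4852 -0.045 ] 41.0 [0.032 0.043]
scene red 21 [192.9 266.6] [ 0.909  -0.0004] 2.8 [0.01  0.018]
scene green 26 [244.3 167.9] [ 0.4982 -0.0004] 176.0 [0.011 0.04 ]
scene green 30 [294.1 179.9] [0.5016 0.1745] 174.7 [0.01  0.045]
scene yellow 32 [260.  190.9] [0.5852 0.0835] 177.3 [0.011 0.042]
[('green', np.int32(26), array([244.3, 167.9]), array([0.5168, 0.0066]), np.float64(176.0), array([0.011, 0.039])), ('green', np.int32(31), array([294. , 179.9]), array([0.5205, 0.1774]), np.float64(173.7), array([0.011, 0.044])), ('yellow', np.int32(32), array([260. , 190.9]), array([0.6018, 0.0886]), np.float64(177.3), array([0.011, 0.041]))]
```

View pics/ov.png

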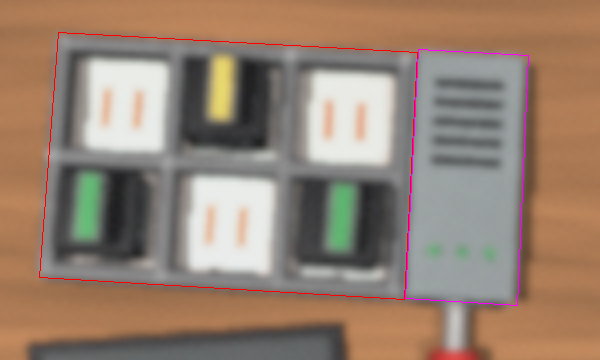

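```bash
cat >> h.py <<'E'
def plan(x,y,z,yaw):
    """yaw: world angle of tool x, deg. prints turn then shift after the turn (tool axes)"""
    s=ctrl.state(); R=s["ee_rot"]; a=np.radians(yaw)
    ux=np.array([np.cos(a),np.sin(a),0]); Rt=np.column_stack([ux,np.cross([0,0,-1],ux),[0,0,-1.]])
    rv=cv2.Rodrigues(R.T@Rt)[0].ravel()
    d=np.array([x,y,z])-s["eef_pos"]
    print("t",round(s["t"],2),"pos",s["eef_pos"],"yaw",np.degrees(np.arctan2(R[1,0],R[0,0])).round(2),"gap",round(s["finger_gap"],4),"F",s["force"].round(1),"q6",s["joint_positions"][5].round(2))
    print(" turn norm",(rv/np.pi).round(4),"deg",np.degrees(rv).round(2)," shift norm (tool axes after turn)",(Rt.T@d*10).round(4))
E
python3 -m inch '[{"dp":[0,0,0],"rotation":[0,0,0.0434]},{"dp":[0,0,0],"rotation":[0,0,0.0434]},{"dp":[0,0,0],"rotation":[0,0,0.0434]},{"dp":[0,0,0],"rotation":[0,0,0]},{"dp":[0,0,0],"rotation":[0,0,0]}]' -0.19 30
python3 -c "
from h import *
plan(.4155,-.077,.15,-2.35)"
```

```text
t: 2.05
eef_pos: [0.2337, -0.6065, 0.2164]
ee_rot: [[0.999, -0.038, -0.0], [-0.038, -0.999, 0.0], [-0.0, -0.0, -1.0]]
force: [0.4, -0.3, 0.5]
finger_gap: 0.0579
t 2.05 pos [ 0.2337 -0.6065  0.2164] yaw -2.2 gap 0.0579 F [ 0.4 -0.3  0.5] q6 0.23
 turn norm [-0.      0.      0.0008] deg [-0.    0.    0.15]  shift norm (tool axes after turn) [ 1.5993 -5.3654  0.6643]
```

```bash
python3 -m inch '[{"dp":[0.07,-0.22,0],"rotation":[0,0,0]},{"dp":[0.14,-0.46,0],"rotation":[0,0,0]},{"dp":[0.14,-0.46,0],"rotation":[0,0,0]},{"dp":[0.14,-0.46,0],"rotation":[0,0,0]},{"dp":[0.14,-0.46,0],"rotation":[0,0,0]},{"dp":[0.14,-0.46,0],"rotation":[0,0,0]},{"dp":[0.14,-0.46,0],"rotation":[0,0,0]},{"dp":[0.14,-0.46,0],"rotation":[0,0,0]},{"dp":[0.14,-0.46,0],"rotation":[0,0,0]},{"dp":[0.14,-0.46,0],"rotation":[0,0,0]},{"dp":[0.14,-0.46,0],"rotation":[0,0,0]},{"dp":[0.13,-0.46,0],"rotation":[0,0,0]}]'
python3 -m inch '[{"dp":[0,-0.08,0.1],"rotation":[0,0,0]},{"dp":[0,0,0.3],"rotation":[0,0,0]},{"dp":[0,0,0.26],"rotation":[0,0,0]},{"dp":[0,0,0],"rotation":[0,0,0]},{"dp":[0,0,0],"rotation":[0,0,0]}]'
python3 - <<'E'
from h import *
im=imaging.read_camera("top"); cv2.imwrite("pics/t1.png",cv2.resize(im[180:320,220:420,::-1],None,fx=4,fy=4,interpolation=cv2.INTER_CUBIC))
plan(.4155,-.077,.038,-2.35)
for c in("top","scene"):
    if c=="scene": imaging.read_camera(c)
    print(spots("switch_head",c))
E
```

```text
t: 3.25
eef_pos: [0.4157, -0.0837, 0.2169]
ee_rot: [[0.999, -0.039, 0.001], [-0.039, -0.999, -0.001], [0.001, 0.001, -1.0]]
force: [1.4, -0.4, 0.1]
finger_gap: 0.0558
t: 3.75
eef_pos: [0.4155, -0.0781, 0.1506]
ee_rot: [[0.999, -0.041, -0.001], [-0.041, -0.999, 0.0], [-0.001, -0.0, -1.0]]
force: [0.4, -0.1, 0.6]
finger_gap: 0.0559
t 3.8 pos [ 0.4162 -0.0784  0.1515] yaw -2.37 gap 0.0562 F [-0.7 -0.2  0.6] q6 1.16
 turn norm [ 0.0002 -0.0004 -0.0001] deg [ 0.04 -0.08 -0.02]  shift norm (tool axes after turn) [-0.0076 -0.0139  1.1353]
[]
[(0.48, array([ 0.4167, -0.0731,  0.046 ]))]
```

View pics/t1.png

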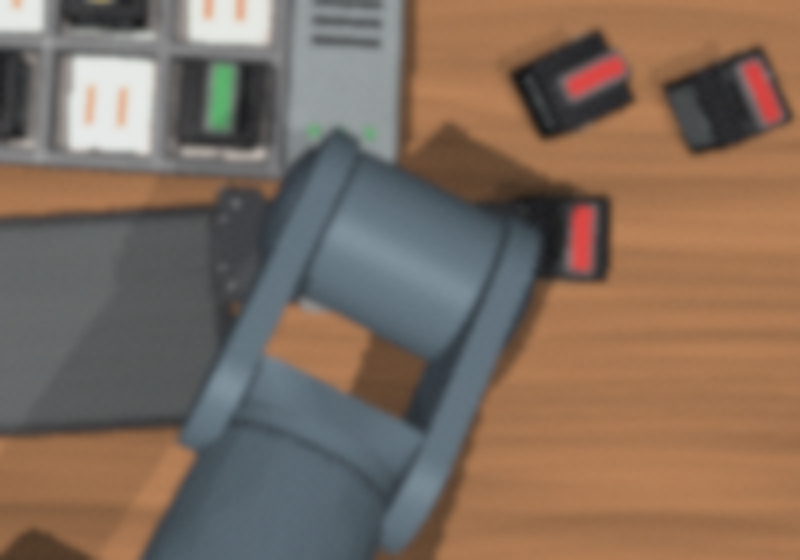

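```bash
python3 -m inch '[{"dp":[-0.005,-0.015,0.2],"rotation":[0,0,0]},{"dp":[0,0,0.3],"rotation":[0,0,0]},{"dp":[0,0,0.3],"rotation":[0,0,0]},{"dp":[0,0,0.2],"rotation":[0,0,0]},{"dp":[0,0,0.12],"rotation":[0,0,0]},{"dp":[0,0,0],"rotation":[0,0,0]}]'
python3 -m inch '[{"dp":[0,0,0],"rotation":[0,0,0]},{"dp":[0,0,0],"rotation":[0,0,0]},{"dp":[0,0,0],"rotation":[0,0,0]},{"dp":[0,0,0],"rotation":[0,0,0]},{"dp":[0,0,0],"rotation":[0,0,0]}]' 1 40
```

```text
t: 4.55
eef_pos: [0.4147, -0.0759, 0.0378]
ee_rot: [[0.999, -0.041, -0.002], [-0.041, -0.999, 0.001], [-0.002, -0.001, -1.0]]
force: [0.3, -0.1, 0.7]
finger_gap: 0.056
t: 5.05
eef_pos: [0.4163, -0.0773, 0.0397]
ee_rot: [[0.999, -0.041, 0.002], [-0.041, -0.999, -0.003], [0.002, 0.003, -1.0]]
force: [-0.8, -4.9, 3.9]
finger_gap: 0.0367
```

```bash
python3 -m inch '[{"dp":[0.04,0,0],"rotation":[0,0,0]},{"dp":[0.04,0,0],"rotation":[0,0,0]},{"dp":[0.04,0,0],"rotation":[0,0,0]},{"dp":[0.04,0,0],"rotation":[0,0,0]},{"dp":[0.04,0,0],"rotation":[0,0,0]},{"dp":[0.04,0,0],"rotation":[0,0,0]},{"dp":[0,0,0],"rotation":[0,0,0]},{"dp":[0,0,0],"rotation":[0,0,0]}]' 1 40
python3 -c "
from h import *
plan(.4155,-.077,.038,-2.35)"
```

```text
t: 5.85
eef_pos: [0.4384, -0.0781, 0.0395]
ee_rot: [[0.999, -0.04, -0.004], [-0.04, -0.999, -0.002], [-0.004, 0.002, -1.0]]
force: [-10.5, -7.1, 13.6]
finger_gap: 0.037
t 5.85 pos [ 0.4384 -0.0781  0.0395] yaw -2.28 gap 0.037 F [-10.5  -7.1  13.6] q6 1.18
 turn norm [0.0007 0.0012 0.0004] deg [0.12 0.22 0.07]  shift norm (tool axes after turn) [-0.2292 -0.0016  0.0152]
```

```bash
python3 -m inch '[{"dp":[0,0,0],"rotation":[0,0,0]},{"dp":[0,0,0],"rotation":[0,0,0]},{"dp":[0,0,0],"rotation":[0,0,0]},{"dp":[0,0,0],"rotation":[0,0,0]},{"dp":[0,0,-0.2],"rotation":[0,0,0]},{"dp":[0,0,-0.4],"rotation":[0,0,0]},{"dp":[0,0,-0.45],"rotation":[0,0,0]},{"dp":[0,0,-0.45],"rotation":[0,0,0]},{"dp":[-0.2,0,-0.4],"rotation":[0,0,0]},{"dp":[-0.3,0,-0.1],"rotation":[0,0,0]},{"dp":[0,0,0],"rotation":[0,0,0]},{"dp":[0,0,0],"rotation":[0,0,0]}]' -0.19
python3 - <<'E'
from h import *
im=imaging.read_camera("scene"); cv2.imwrite("pics/t2.png",cv2.resize(im[100:260,120:320,::-1],None,fx=4,fy=4,interpolation=cv2.INTER_CUBIC))
print(spots("switch_head","scene"),proj("scene",[(.4155,-.077,.046),(.4375,-.078,.046)]))
for c in("scene","top"):
    print(c,[ (l[0],l[2],l[3],l[4]) for l in lamps(c,.136) if l[0]!="red"])
    print(c,[ (l[0],l[2],l[3],l[4]) for l in lamps(c,.118) if l[0]=="red"])
E
```

```text
t: 7.05
eef_pos: [0.3892, -0.0749, 0.2384]
ee_rot: [[0.999, -0.042, 0.001], [-0.042, -0.999, -0.0], [0.001, 0.0, -1.0]]
force: [0.2, -0.2, -0.2]
finger_gap: 0.0559
[(0.45, array([ 0.4376, -0.075 ,  0.0463]))] [[232.8296 163.7409]
 [230.4754 167.4301]]
scene [('green', array([244.3, 167.9]), array([0.5168, 0.0066]), np.float64(176.0)), ('green', array([294.1, 179.9]), array([0.5201, 0.1776]), np.float64(174.7)), ('yellow', array([260. , 190.9]), array([0.6018, 0.0886]), np.float64(177.3))]
scene [('red', array([189.8, 141.8]), array([ 0.4259, -0.2402]), np.float64(174.7)), ('red', array([146.3, 151.3]), array([ 0.5247, -0.3669]), np.float64(22.7)), ('red', array([173.5, 159.7]), array([ 0.5354, -0.2512]), np.float64(118.0)), ('red', array([231.3, 165.5]), array([ 0.5008, -0.0468]), np.float64(70.9)), ('red', array([192.9, 266.6]), array([ 0.909 , -0.0004]), np.float64(2.8))]
top [('green', array([211.7, 200.7]), array([0.5202, 0.1786]), np.float64(176.7)), ('green', array([275. , 203.4]), array([0.516 , 0.0074]), np.float64(177.0)), ('yellow', array([245.1, 171.2]), array([0.6022, 0.09  ]), np.float64(176.9))]
top [('red', array([288.1,  90.7]), array([ 0.8398, -0.0252]), np.float64(5.2)), ('red', array([368.6, 198.3]), array([ 0.5358, -0.2494]), np.float64(114.7)), ('red', array([410.2, 202.6]), array([ 0.5258, -0.3662]), np.float64(23.5)), ('red', array([365. , 238.7]), array([ 0.4252, -0.2388]), np.float64(175.5))]
```

View pics/t2.png

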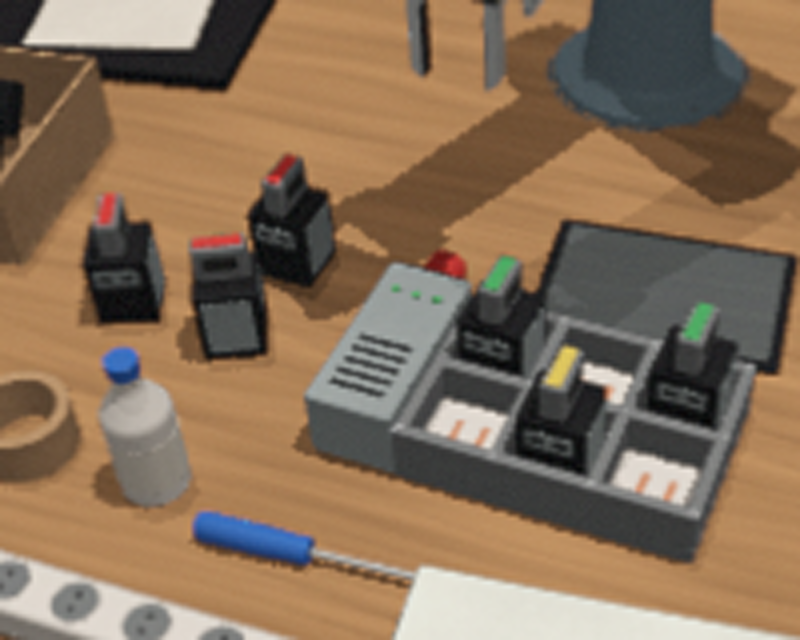

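```bash
python3 - <<'E'
from h import *
for c in("top","scene"):
    im=imaging.read_camera(c)
    d=silhouettes("tray",c); print(c,[(x["p"],x["mask"].sum()) for x in d[:3]])
    m=d[0]["mask"].astype(np.uint8)
    cs=max(cv2.findContours(m,0,cv2.CHAIN_APPROX_NONE)[0],key=cv2.contourArea)[:,0]
    P=np.array([atz(c,p.astype(float),.012)[:2] for p in cs]).astype(np.float32)
    r=cv2.minAreaRect(P*1000); print(r,cv2.boxPoints(r))
plan(.5163,.0072,.21,-2.35)
E
```

```text
top [(0.89, np.int64(2800)), (0.38, np.int64(5742))]
((470.721435546875, 388.8851318359375), (135.078369140625, 200.93975830078125), 88.19339752197266) [[368.1722 324.5469]
 [569.0121 318.2121]
 [573.2706 453.2233]
 [372.4307 459.5582]]
scene [(0.96, np.int64(1836)), (0.49, np.int64(546))]
((475.8383483886719, 388.6937561035156), (136.25709533691406, 215.7023468017578), 88.07183837890625) [[365.756  324.2326]
 [581.3362 316.975 ]
 [585.9207 453.1549]
 [370.3405 460.4125]]
t 7.55 pos [ 0.3893 -0.075   0.2382] yaw -2.36 gap 0.056 F [-0.  -0.6  0.1] q6 1.13
 turn norm [-0.0001  0.0002 -0.    ] deg [-0.02  0.03 -0.01]  shift norm (tool axes after turn) [ 1.2348 -0.8729  0.2818]
```

```bash
python3 -m inch '[{"dp":[0.2,-0.15,0],"rotation":[0,0,0]},{"dp":[0.4,-0.28,0.08],"rotation":[0,0,0]},{"dp":[0.4,-0.28,0.1],"rotation":[0,0,0]},{"dp":[0.235,-0.16,0.1],"rotation":[0,0,0]},{"dp":[0,0,0.1],"rotation":[0,0,0]},{"dp":[0,0,0],"rotation":[0,0,0]},{"dp":[0,0,0],"rotation":[0,0,0]}]'
python3 -c "
from h import *
plan(.5163,.0072,.113,-2.6)"
```

```text
t: 8.25
eef_pos: [0.5156, 0.0065, 0.2003]
ee_rot: [[0.999, -0.042, -0.001], [-0.042, -0.999, -0.0], [-0.001, 0.0, -1.0]]
force: [0.2, -0.1, -0.2]
finger_gap: 0.056
t 8.25 pos [0.5156 0.0065 0.2003] yaw -2.4 gap 0.056 F [ 0.2 -0.1 -0.2] q6 1.41
 turn norm [0.     0.0003 0.0011] deg [0.   0.05 0.2 ]  shift norm (tool axes after turn) [ 0.0068 -0.0077  0.8728]
```

```bash
python3 -m inch '[{"dp":[0.005,-0.007,0.3],"rotation":[0,0,0]},{"dp":[0,0,0.3],"rotation":[0,0,0]},{"dp":[0,0,0.2],"rotation":[0,0,0]},{"dp":[0,0,0.07],"rotation":[0,0,0]},{"dp":[0,0,0],"rotation":[0,0,0]},{"dp":[0,0,0],"rotation":[0,0,0]}]'
python3 -m inch '[{"dp":[0,0,0],"rotation":[0,0,0]},{"dp":[0,0,0],"rotation":[0,0,0]},{"dp":[0,0,0],"rotation":[0,0,0]},{"dp":[0,0,0],"rotation":[0,0,0]},{"dp":[0,0,0],"rotation":[0,0,0]},{"dp":[0,0,-0.05],"rotation":[0,0,0]},{"dp":[0,0,-0.1],"rotation":[0,0,0]},{"dp":[0,0,0],"rotation":[0,0,0]},{"dp":[0,0,0],"rotation":[0,0,0]}]' 1 35
```

```text
t: 8.85
eef_pos: [0.5177, 0.007, 0.1151]
ee_rot: [[0.999, -0.042, 0.003], [-0.042, -0.999, -0.001], [0.003, 0.0, -1.0]]
force: [0.3, 0.3, -0.1]
finger_gap: 0.0557
t: 9.75
eef_pos: [0.5167, 0.0076, 0.1286]
ee_rot: [[0.999, -0.041, 0.0], [-0.041, -0.999, 0.0], [0.0, -0.0, -1.0]]
force: [-0.4, 0.1, -5.3]
finger_gap: 0.0219
```

```bash
python3 -m inch '[{"dp":[0,0,-0.2],"rotation":[0,0,0]},{"dp":[0,0,-0.35],"rotation":[0,0,0]},{"dp":[0,0,-0.4],"rotation":[0,0,0]},{"dp":[0,0,-0.3],"rotation":[0,0,0]},{"dp":[0,-0.1,-0.05],"rotation":[0,0,0]},{"dp":[-0.1,-0.25,0],"rotation":[0,0,0]},{"dp":[-0.1,-0.35,0],"rotation":[0,0,0]},{"dp":[-0.1,-0.4,0],"rotation":[0,0,0]},{"dp":[-0.1,-0.4,0],"rotation":[0,0,0]},{"dp":[-0.1,-0.4,0],"rotation":[0,0,0]},{"dp":[-0.1,-0.4,0],"rotation":[0,0,0]},{"dp":[-0.1,-0.4,0],"rotation":[0,0,0]}]'
python3 -c "
from h import *
plan(.427,.390,.25,-2.35)"
```

```text
t: 10.95
eef_pos: [0.4559, 0.2821, 0.2558]
ee_rot: [[0.999, -0.041, -0.004], [-0.041, -0.999, -0.001], [-0.004, 0.001, -1.0]]
force: [0.7, -0.4, -5.2]
finger_gap: 0.022
t 10.95 pos [0.4559 0.2821 0.2558] yaw -2.34 gap 0.022 F [ 0.7 -0.4 -5.2] q6 1.95
 turn norm [0.0003 0.0011 0.0001] deg [0.06 0.21 0.01]  shift norm (tool axes after turn) [-0.3334 -1.0666  0.0579]
```

```bash
python3 -m inch '[{"dp":[-0.1,-0.35,0],"rotation":[0,0,0]},{"dp":[-0.1,-0.3,0.1],"rotation":[0,0,0]},{"dp":[-0.07,-0.2,0.2],"rotation":[0,0,0]},{"dp":[-0.04,-0.1,0.3],"rotation":[0,0,0]},{"dp":[0,0,0.3],"rotation":[0,0,0]},{"dp":[0,0,0.2],"rotation":[0,0,0]},{"dp":[0,0,0],"rotation":[0,0,0]},{"dp":[0,0,0],"rotation":[0,0,0]},{"dp":[0,0,0],"rotation":[0,0,0]}]'
python3 -c "
from h import *
plan(.427,.390,.1005,-2.0)"
```

```text
t: 11.85
eef_pos: [0.4315, 0.3769, 0.1496]
ee_rot: [[0.999, -0.041, 0.002], [-0.041, -0.999, 0.001], [0.002, -0.001, -1.0]]
force: [-0.2, 0.9, -4.9]
finger_gap: 0.0217
t 11.85 pos [0.4315 0.3769 0.1496] yaw -2.37 gap 0.0217 F [-0.2  0.9 -4.9] q6 2.13
 turn norm [-0.0004 -0.0006 -0.002 ] deg [-0.07 -0.1  -0.37]  shift norm (tool axes after turn) [-0.0499 -0.1292  0.4911]
```

```bash
python3 -m inch '[{"dp":[-0.05,-0.13,0],"rotation":[0,0,0]},{"dp":[0,0,0.2],"rotation":[0,0,0]},{"dp":[0,0,0.15],"rotation":[0,0,0]},{"dp":[0,0,0.05],"rotation":[0,0,0]},{"dp":[0,0,0.03],"rotation":[0,0,0]},{"dp":[0,0,0.03],"rotation":[0,0,0]},{"dp":[0,0,0.02],"rotation":[0,0,0]},{"dp":[0,0,0],"rotation":[0,0,0]},{"dp":[0,0,0],"rotation":[0,0,0]}]'
python3 -c "
from h import *
plan(.427,.390,.1005,-2.0)"
```

```text
t: 12.75
eef_pos: [0.4267, 0.3897, 0.1009]
ee_rot: [[0.999, -0.041, 0.001], [-0.041, -0.999, 0.0], [0.001, -0.0, -1.0]]
force: [-0.5, -0.2, -5.1]
finger_gap: 0.0219
t 12.75 pos [0.4267 0.3897 0.1009] yaw -2.37 gap 0.0219 F [-0.5 -0.2 -5.1] q6 2.16
 turn norm [-0.0001 -0.0002 -0.0021] deg [-0.02 -0.03 -0.37]  shift norm (tool axes after turn) [ 0.0027 -0.0034  0.0036]
```

```bash
python3 -m inch '[{"dp":[0,0,0.015],"rotation":[0,0,0]},{"dp":[0,0,0.015],"rotation":[0,0,0]},{"dp":[0,0,0],"rotation":[0,0,0]},{"dp":[0,0,0],"rotation":[0,0,0]}]'
```

```text
t: 13.15
eef_pos: [0.4271, 0.3899, 0.1006]
ee_rot: [[0.999, -0.041, 0.001], [-0.041, -0.999, -0.0], [0.001, 0.0, -1.0]]
force: [-5.2, -4.8, 10.6]
finger_gap: 0.0217
```

Touching the tray floor. Open, rise, and go to the second green pack.

```bash
python3 -m inch '[{"dp":[0,0,0],"rotation":[0,0,0]},{"dp":[0,0,0],"rotation":[0,0,0]},{"dp":[0,0,0],"rotation":[0,0,0]},{"dp":[0,0,0],"rotation":[0,0,0]},{"dp":[0,0,-0.15],"rotation":[0,0,0]},{"dp":[0,0,-0.35],"rotation":[0,0,0]},{"dp":[0,0,-0.4],"rotation":[0,0,0]},{"dp":[0.1,0.2,-0.1],"rotation":[0,0,0]},{"dp":[0.15,0.35,0],"rotation":[0,0,0]},{"dp":[0.15,0.4,0],"rotation":[0,0,0]},{"dp":[0.15,0.4,0],"rotation":[0,0,0]},{"dp":[0.15,0.4,0],"rotation":[0,0,0]}]' -0.19
python3 - <<'E'
from h import *
print([ (l[0],l[2],l[3],l[4]) for l in lamps("top",.136) if l[0]!="red"])
print([ (l[0],l[2],l[3],l[4]) for l in lamps("scene",.136) if l[0]!="red"])
print([ (l[0],l[2],l[3],l[4]) for l in lamps("top",.123) if l[0]!="red"])
plan(.5195,.178,.2,-3)
E
```

```text
t: 14.35
eef_pos: [0.4897, 0.2104, 0.1988]
ee_rot: [[0.999, -0.041, 0.002], [-0.041, -0.999, 0.0], [0.002, -0.0, -1.0]]
force: [0.3, 1.0, -0.2]
finger_gap: 0.0559
[('yellow', array([245.1, 171.2]), array([0.6022, 0.09  ]), np.float64(176.9))]
[('green', array([363.4, 178.5]), array([0.443 , 0.3892]), np.float64(177.3)), ('green', array([294. , 180.1]), array([0.5214, 0.1776]), np.float64(176.9)), ('yellow', array([260. , 190.9]), array([0.6018, 0.0886]), np.float64(177.3))]
[('yellow', array([245.1, 171.2]), array([0.6044, 0.0909]), np.float64(176.9))]
t 14.5 pos [0.4902 0.2102 0.1987] yaw -2.59 gap 0.0558 F [ 0.2 -0.2 -0.1] q6 1.81
 turn norm [-0.0001 -0.0005  0.0023] deg [-0.03 -0.09  0.41]  shift norm (tool axes after turn) [ 0.3096  0.3058 -0.0133]
```

```bash
python3 -m inch '[{"dp":[0.155,0.15,0],"rotation":[0,0,0]},{"dp":[0.155,0.155,0],"rotation":[0,0,0]},{"dp":[0,0,0.15],"rotation":[0,0,0]},{"dp":[0,0,0.3],"rotation":[0,0,0]},{"dp":[0,0,0.25],"rotation":[0,0,0]},{"dp":[0,0,0.13],"rotation":[0,0,0]},{"dp":[0,0,0],"rotation":[0,0,0]},{"dp":[0,0,0],"rotation":[0,0,0]}]'
python3 -m inch '[{"dp":[0,0,0],"rotation":[0,0,0]},{"dp":[0,0,0],"rotation":[0,0,0]},{"dp":[0,0,0],"rotation":[0,0,0]},{"dp":[0,0,0],"rotation":[0,0,0]},{"dp":[0,0,0],"rotation":[0,0,0]},{"dp":[0,0,0],"rotation":[0,0,0]}]' 1 35
```

```text
t: 15.3
eef_pos: [0.5191, 0.1808, 0.1151]
ee_rot: [[0.999, -0.04, 0.001], [-0.04, -0.999, 0.0], [0.001, -0.0, -1.0]]
force: [-0.6, 0.4, 0.5]
finger_gap: 0.0559
t: 15.9
eef_pos: [0.5191, 0.1798, 0.1146]
ee_rot: [[0.999, -0.041, 0.0], [-0.041, -0.999, -0.0], [0.0, 0.0, -1.0]]
force: [0.6, -2.2, 2.3]
finger_gap: 0.0219
```

```bash
python3 -m inch '[{"dp":[0,0,-0.1],"rotation":[0,0,0]},{"dp":[0,0,-0.3],"rotation":[0,0,0]},{"dp":[0,0,-0.35],"rotation":[0,0,0]},{"dp":[0,0,-0.15],"rotation":[0,0,0]},{"dp":[0,-0.2,0],"rotation":[0,0,0]},{"dp":[0,-0.35,0],"rotation":[0,0,0]},{"dp":[0,-0.4,0],"rotation":[0,0,0]},{"dp":[0,-0.4,0],"rotation":[0,0,0]},{"dp":[0,-0.35,0],"rotation":[0,0,0]},{"dp":[0,-0.2,0],"rotation":[0,0,0]},{"dp":[0,0,0],"rotation":[0,0,0]},{"dp":[0,0,0],"rotation":[0,0,0]}]'
python3 -c "
from h import *
plan(.516,.388,.1016,-2.0)"
```

```text
t: 17.1
eef_pos: [0.5258, 0.3696, 0.2028]
ee_rot: [[0.999, -0.04, -0.003], [-0.04, -0.999, -0.002], [-0.003, 0.002, -1.0]]
force: [-0.5, -1.1, -6.6]
finger_gap: 0.0216
t 17.1 pos [0.5258 0.3696 0.2028] yaw -2.32 gap 0.0216 F [-0.5 -1.1 -6.6] q6 2.05
 turn norm [ 0.0006  0.0009 -0.0018] deg [ 0.1   0.15 -0.32]  shift norm (tool axes after turn) [-0.1039 -0.1803  1.012 ]
```

```bash
python3 -m inch '[{"dp":[-0.1,-0.18,0],"rotation":[0,0,0]},{"dp":[0,0,0.2],"rotation":[0,0,0]},{"dp":[0,0,0.3],"rotation":[0,0,0]},{"dp":[0,0,0.3],"rotation":[0,0,0]},{"dp":[0,0,0.12],"rotation":[0,0,0]},{"dp":[0,0,0.05],"rotation":[0,0,0]},{"dp":[0,0,0],"rotation":[0,0,0]},{"dp":[0,0,0],"rotation":[0,0,0]},{"dp":[0,0,0.015],"rotation":[0,0,0]},{"dp":[0,0,0.015],"rotation":[0,0,0]},{"dp":[0,0,0],"rotation":[0,0,0]},{"dp":[0,0,0],"rotation":[0,0,0]}]'
python3 -c "
from h import *
plan(.516,.388,.1016,-2.0)"
```

```text
t: 18.3
eef_pos: [0.5175, 0.3884, 0.1046]
ee_rot: [[0.999, -0.041, 0.0], [-0.041, -0.999, 0.0], [0.0, -0.0, -1.0]]
force: [-0.1, -0.5, -5.8]
finger_gap: 0.0218
t 18.3 pos [0.5175 0.3884 0.1046] yaw -2.36 gap 0.0218 F [-0.1 -0.5 -5.8] q6 2.08
 turn norm [-0.    -0.    -0.002] deg [-0.01 -0.01 -0.36]  shift norm (tool axes after turn) [-0.0147  0.0042  0.0302]
```

```bash
python3 -m inch '[{"dp":[0,0,0.02],"rotation":[0,0,0]},{"dp":[0,0,0.015],"rotation":[0,0,0]},{"dp":[0,0,0.01],"rotation":[0,0,0]},{"dp":[0,0,0],"rotation":[0,0,0]},{"dp":[0,0,0],"rotation":[0,0,0]}]'
```

```text
t: 18.8
eef_pos: [0.5177, 0.3885, 0.1017]
ee_rot: [[0.999, -0.041, 0.0], [-0.041, -0.999, 0.0], [0.0, -0.0, -1.0]]
force: [-4.2, -3.0, 5.2]
finger_gap: 0.0219
```

```bash
python3 -m inch '[{"dp":[0,0,0],"rotation":[0,0,0]},{"dp":[0,0,0],"rotation":[0,0,0]},{"dp":[0,0,0],"rotation":[0,0,0]},{"dp":[0,0,0],"rotation":[0,0,0]},{"dp":[0,0,-0.15],"rotation":[0,0,0]},{"dp":[0,0,-0.35],"rotation":[0,0,0]},{"dp":[0,0,-0.4],"rotation":[0,0,0]},{"dp":[0,0.2,-0.1],"rotation":[0,0,0]},{"dp":[-0.05,0.35,0],"rotation":[0,0,0]},{"dp":[-0.05,0.45,0],"rotation":[0,0,0]},{"dp":[-0.05,0.45,0],"rotation":[0,0,0]},{"dp":[-0.05,0.45,0],"rotation":[0,0,0]}]' -0.19
python3 -m inch '[{"dp":[-0.05,0.45,0],"rotation":[0,0,0]},{"dp":[-0.05,0.45,0],"rotation":[0,0,0]},{"dp":[-0.05,0.45,0],"rotation":[0,0,0]},{"dp":[-0.05,0.45,0],"rotation":[0,0,0]},{"dp":[-0.05,0.45,0],"rotation":[0,0,0]},{"dp":[-0.05,0.45,0],"rotation":[0,0,0]},{"dp":[-0.05,0.45,0],"rotation":[0,0,0]},{"dp":[-0.05,0.35,0],"rotation":[0,0,0]},{"dp":[0,0.1,0],"rotation":[0,0,0]},{"dp":[0,0,0],"rotation":[0,0,0]},{"dp":[0,0,0],"rotation":[0,0,0]}]'
python3 - <<'E'
from h import *
for c in("scene","top"):
    im=imaging.read_camera(c)
    if c=="top": cv2.imwrite("pics/t3.png",cv2.resize(im[...,::-1],(800,600),interpolation=cv2.INTER_CUBIC))
    print(c,[ (l[0],l[2],l[3],l[4]) for l in lamps(c,.123,im) if l[0]!="red"])
    print(c,[ (l[0],l[2],l[3],l[4]) for l in lamps(c,.118,im) if l[0]=="red"])
plan(.425,-.239,.2,-4.5)
E
```

```text
t: 20.0
eef_pos: [0.4895, 0.1979, 0.2013]
ee_rot: [[0.999, -0.041, 0.002], [-0.041, -0.999, 0.0], [0.002, -0.0, -1.0]]
force: [1.0, -0.4, -0.5]
finger_gap: 0.0558
t: 21.1
eef_pos: [0.4351, -0.1579, 0.2003]
ee_rot: [[0.999, -0.041, 0.0], [-0.041, -0.999, 0.0], [0.0, -0.0, -1.0]]
force: [-0.3, 0.6, 0.1]
finger_gap: 0.0557
scene [('green', array([363.4, 178.5]), array([0.4284, 0.3904]), np.float64(177.3)), ('green', array([359.8, 197.2]), array([0.5171, 0.3893]), np.float64(179.1)), ('yellow', array([260. , 190.9]), array([0.5898, 0.0849]), np.float64(177.3))]
scene [('red', array([190. , 141.7]), array([ 0.4254, -0.2396]), np.float64(178.6)), ('red', array([146.3, 151.3]), array([ 0.5247, -0.3669]), np.float64(22.7)), ('red', array([173.3, 159.7]), array([ 0.5358, -0.2515]), np.float64(116.5)), ('red', array([231.3, 165.3]), array([ 0.4998, -0.0472]), np.float64(68.9)), ('red', array([192.9, 266.6]), array([ 0.909 , -0.0004]), np.float64(2.8))]
top [('green', array([136.9, 200.1]), array([0.5192, 0.3911]), np.float64(178.5)), ('green', array([134.9, 233.6]), array([0.4262, 0.3921]), np.float64(179.0)), ('yellow', array([245.2, 171.2]), array([0.6045, 0.0908]), np.float64(176.7))]
top [('red', array([288.1,  90.7]), array([ 0.8398, -0.0252]), np.float64(5.2)), ('red', array([368.8, 198.3]), array([ 0.5357, -0.2498]), np.float64(116.5)), ('red', array([410.2, 202.6]), array([ 0.5257, -0.366 ]), np.float64(23.1)), ('red', array([303.2, 234. ]), array([ 0.4356, -0.0702]), np.float64(89.8))]
t 21.2 pos [ 0.4351 -0.1574  0.2   ] yaw -2.24 gap 0.0559 F [-0.1 -0.8  0.2] q6 1.02
 turn norm [-0.0001 -0.      0.0125] deg [-0.02 -0.    2.26]  shift norm (tool axes after turn) [-0.0371  0.8214  0.0005]
```

View pics/t3.png

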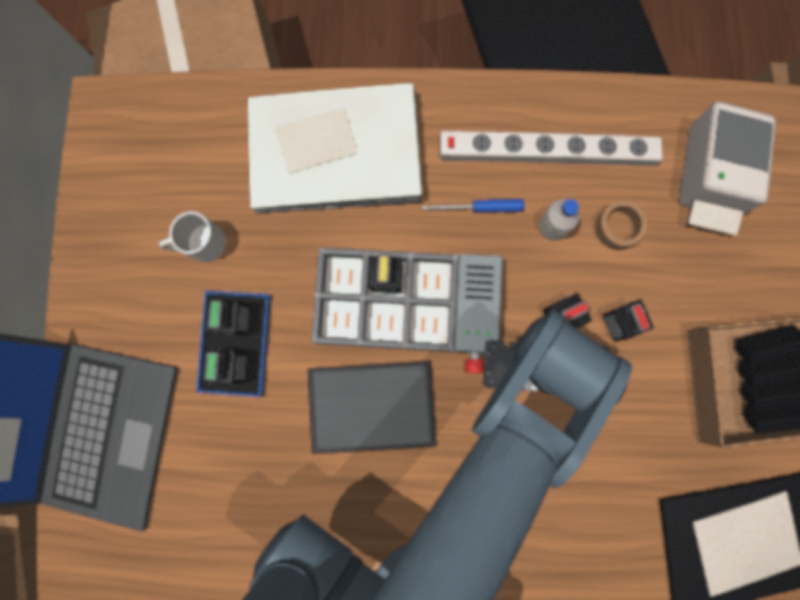

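```bash
python3 -m inch '[{"dp":[0,0,0],"rotation":[0,0,0.0125]},{"dp":[-0.01,0.2,0],"rotation":[0,0,0]},{"dp":[-0.02,0.35,0],"rotation":[0,0,0]},{"dp":[-0.01,0.27,0],"rotation":[0,0,0]},{"dp":[0,0,0.15],"rotation":[0,0,0]},{"dp":[0,0,0.2],"rotation":[0,0,0]},{"dp":[0,0,0],"rotation":[0,0,0]},{"dp":[0,0,0],"rotation":[0,0,0]}]'
python3 -c "
from h import *
plan(.425,-.2393,.096,-4.5)"
```

```text
t: 22.0
eef_pos: [0.4246, -0.2392, 0.165]
ee_rot: [[0.997, -0.079, -0.0], [-0.079, -0.997, 0.001], [-0.0, -0.001, -1.0]]
force: [-0.8, -0.2, 0.2]
finger_gap: 0.0555
t 22.0 pos [ 0.4246 -0.2392  0.165 ] yaw -4.52 gap 0.0555 F [-0.8 -0.2  0.2] q6 0.9
 turn norm [-0.0002  0.0001 -0.0001] deg [-0.03  0.03 -0.02]  shift norm (tool axes after turn) [0.0044 0.0009 0.6904]
```

```bash
python3 -m inch '[{"dp":[0,0,0.2],"rotation":[0,0,0]},{"dp":[0,0,0.3],"rotation":[0,0,0]},{"dp":[0,0,0.15],"rotation":[0,0,0]},{"dp":[0,0,0.04],"rotation":[0,0,0]},{"dp":[0,0,0],"rotation":[0,0,0]},{"dp":[0,0,0],"rotation":[0,0,0]}]'
python3 -m inch '[{"dp":[0,0,0],"rotation":[0,0,0]},{"dp":[0,0,0],"rotation":[0,0,0]},{"dp":[0,0,0],"rotation":[0,0,0]},{"dp":[0,0,0],"rotation":[0,0,0]},{"dp":[0,0,0],"rotation":[0,0,0]},{"dp":[0,0,0],"rotation":[0,0,0]}]' 1 35
```

```text
t: 22.6
eef_pos: [0.4253, -0.2407, 0.0976]
ee_rot: [[0.997, -0.08, 0.002], [-0.08, -0.997, -0.002], [0.002, 0.002, -1.0]]
force: [-0.4, -0.1, 0.9]
finger_gap: 0.0556
t: 23.2
eef_pos: [0.4242, -0.2402, 0.096]
ee_rot: [[0.997, -0.08, -0.0], [-0.08, -0.997, -0.0], [-0.0, 0.0, -1.0]]
force: [-0.5, 0.2, 1.0]
finger_gap: 0.0216
```

```bash
python3 -m inch '[{"dp":[0,0,-0.15],"rotation":[0,0,0]},{"dp":[0,0,-0.35],"rotation":[0,0,0]},{"dp":[0,0,-0.4],"rotation":[0,0,0]},{"dp":[0,0,-0.25],"rotation":[0,0,0]},{"dp":[0.05,-0.2,0],"rotation":[0,0,-0.0119]},{"dp":[0.1,-0.35,0],"rotation":[0,0,0]},{"dp":[0.1,-0.4,0],"rotation":[0,0,0]},{"dp":[0.1,-0.4,0],"rotation":[0,0,0]},{"dp":[0.1,-0.4,0],"rotation":[0,0,0]},{"dp":[0.1,-0.4,0],"rotation":[0,0,0]},{"dp":[0.1,-0.4,0],"rotation":[0,0,0]},{"dp":[0.1,-0.4,0],"rotation":[0,0,0]}]'
python3 -m inch '[{"dp":[0.05,-0.2,0],"rotation":[0,0,0]},{"dp":[0,0,0],"rotation":[0,0,0]},{"dp":[0,0,0],"rotation":[0,0,0]}]'
python3 -c "
from h import *
plan(.518,.092,.175,-2.4)"
```

```text
t: 24.4
eef_pos: [0.5118, 0.053, 0.2093]
ee_rot: [[0.999, -0.043, -0.003], [-0.043, -0.999, 0.0], [-0.003, -0.0, -1.0]]
force: [0.5, -0.3, -5.4]
finger_gap: 0.0217
t: 24.7
eef_pos: [0.5175, 0.0709, 0.2095]
ee_rot: [[0.999, -0.042, -0.003], [-0.042, -0.999, -0.0], [-0.003, 0.001, -1.0]]
force: [-0.1, 0.2, -5.0]
finger_gap: 0.0216
t 24.7 pos [0.5175 0.0709 0.2095] yaw -2.41 gap 0.0216 F [-0.1  0.2 -5. ] q6 1.53
 turn norm [ 0.0002  0.0009 -0.0001] deg [ 0.03  0.17 -0.01]  shift norm (tool axes after turn) [-0.0041 -0.2111  0.3453]
```

```bash
python3 -m inch '[{"dp":[0,-0.15,0],"rotation":[0,0,0]},{"dp":[0,-0.06,0.1],"rotation":[0,0,0]},{"dp":[0,0,0.15],"rotation":[0,0,0]},{"dp":[0,0,0.05],"rotation":[0,0,0]},{"dp":[0,0,0],"rotation":[0,0,0]},{"dp":[0,0,0],"rotation":[0,0,0]}]'
python3 - <<'E'
from h import *
im=imaging.read_camera("scene"); cv2.imwrite("pics/t4.png",cv2.resize(im[120:260,180:360,::-1],None,fx=4,fy=4,interpolation=cv2.INTER_CUBIC))
plan(.518,.092,.114,-2.4)
E
```

```text
t: 25.3
eef_pos: [0.5194, 0.0915, 0.1807]
ee_rot: [[0.999, -0.044, -0.0], [-0.044, -0.999, -0.0], [-0.0, 0.0, -1.0]]
force: [0.3, -0.1, -4.8]
finger_gap: 0.0221
t 25.35 pos [0.5197 0.0916 0.1812] yaw -2.5 gap 0.022 F [-0.2  0.3 -4.7] q6 1.57
 turn norm [ 0.     -0.0002 -0.0005] deg [ 0.   -0.03 -0.1 ]  shift norm (tool axes after turn) [-0.0173 -0.0037  0.6722]
```

View pics/t4.png

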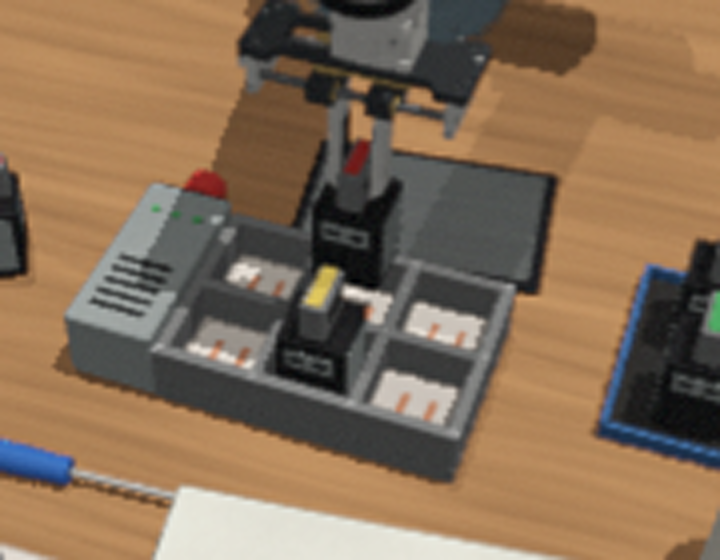

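Pack hangs over cell 2 (about (345,230) in the crop). Lower it.

```bash
python3 -m inch '[{"dp":[-0.015,0,0.1],"rotation":[0,0,0]},{"dp":[0,0,0.1],"rotation":[0,0,0]},{"dp":[0,0,0.1],"rotation":[0,0,0]},{"dp":[0,0,0.1],"rotation":[0,0,0]},{"dp":[0,0,0.1],"rotation":[0,0,0]},{"dp":[0,0,0.1],"rotation":[0,0,0]},{"dp":[0,0,0.03],"rotation":[0,0,0]},{"dp":[0,0,0.02],"rotation":[0,0,0]},{"dp":[0,0,0.02],"rotation":[0,0,0]},{"dp":[0,0,0],"rotation":[0,0,0]},{"dp":[0,0,0],"rotation":[0,0,0]}]'
```

```text
t: 26.45
eef_pos: [0.5182, 0.0919, 0.1143]
ee_rot: [[0.999, -0.043, 0.001], [-0.043, -0.999, 0.0], [0.001, -0.0, -1.0]]
force: [0.3, -0.5, -5.2]
finger_gap: 0.0219
```

```bash
python3 -m inch '[{"dp":[0,0,0.015],"rotation":[0,0,0]},{"dp":[0,0,0.015],"rotation":[0,0,0]},{"dp":[0,0,0],"rotation":[0,0,0]},{"dp":[0,0,0],"rotation":[0,0,0]}]'
```

```text
t: 26.85
eef_pos: [0.5187, 0.0919, 0.1141]
ee_rot: [[0.999, -0.043, 0.001], [-0.043, -0.999, -0.0], [0.001, 0.0, -1.0]]
force: [-8.3, 0.1, 12.4]
finger_gap: 0.0217
```

```bash
python3 -m inch '[{"dp":[0,0,0],"rotation":[0,0,0]},{"dp":[0,0,0],"rotation":[0,0,0]},{"dp":[0,0,0],"rotation":[0,0,0]},{"dp":[0,0,0],"rotation":[0,0,0]},{"dp":[0,0,-0.15],"rotation":[0,0,0]},{"dp":[0,0,-0.35],"rotation":[0,0,0]},{"dp":[0,0,-0.4],"rotation":[0,0,0]},{"dp":[0,0.2,-0.1],"rotation":[0,0,0]},{"dp":[0,0.35,0],"rotation":[0,0,0]},{"dp":[0,0.45,0],"rotation":[0,0,0]},{"dp":[0,0.45,0],"rotation":[0,0,0]},{"dp":[0,0.45,0],"rotation":[0,0,0]}]' -0.19
python3 -m inch '[{"dp":[0,0.45,0],"rotation":[0,0,0]},{"dp":[0,0.35,0],"rotation":[0,0,0]},{"dp":[0,0,0],"rotation":[0,0,0.0428]},{"dp":[0,0,0],"rotation":[0,0,0.0428]},{"dp":[0,0,0],"rotation":[0,0,0.0428]},{"dp":[0,0,0],"rotation":[0,0,0.0428]},{"dp":[0,0,0],"rotation":[0,0,0.0428]},{"dp":[0,0,0],"rotation":[0,0,0.0428]},{"dp":[0,0,0],"rotation":[0,0,0.0428]},{"dp":[0,0,0],"rotation":[0,0,0.0428]},{"dp":[0,0,0],"rotation":[0,0,0]},{"dp":[0,0,0],"rotation":[0,0,0]}]'
python3 - <<'E'
from h import *
for c in("scene","top"):
    im=imaging.read_camera(c)
    if c=="scene": cv2.imwrite("pics/t5.png",cv2.resize(im[100:260,120:320,::-1],None,fx=4,fy=4,interpolation=cv2.INTER_CUBIC))
    print(c,[ (l[0],l[2],l[3],l[4]) for l in lamps(c,.136,im) if l[0]!="green"])
    print(c,[ (l[0],l[2],l[3],l[4]) for l in lamps(c,.118,im) if l[0]=="red"])
plan(.5357,-.2505,.165,-64)
E
```

```text
t: 28.05
eef_pos: [0.5097, -0.0996, 0.2124]
ee_rot: [[0.999, -0.043, 0.002], [-0.043, -0.999, -0.001], [0.002, 0.001, -1.0]]
force: [0.5, 0.0, 0.5]
finger_gap: 0.0556
t: 29.25
eef_pos: [0.5064, -0.1779, 0.2117]
ee_rot: [[0.439, -0.898, 0.001], [-0.898, -0.439, -0.0], [0.001, -0.0, -1.0]]
force: [0.4, -0.2, -0.1]
finger_gap: 0.0555
scene [('red', array([146.3, 151.3]), array([ 0.5427, -0.3518]), np.float64(22.7)), ('red', array([173.4, 160. ]), array([ 0.5545, -0.238 ]), np.float64(118.3)), ('red', array([231.3, 165.4]), array([ 0.5186, -0.0391]), np.float64(63.4)), ('red', array([268.8, 173.9]), array([0.5188, 0.0924]), np.float64(177.6)), ('red', array([192.9, 266.6]), array([0.9185, 0.0065]), np.float64(2.8)), ('yellow', array([260. , 190.9]), array([0.6018, 0.0886]), np.float64(177.3))]
scene [('red', array([146.3, 151.3]), array([ 0.5247, -0.3669]), np.float64(22.7)), ('red', array([173.4, 160. ]), array([ 0.5368, -0.2505]), np.float64(118.3)), ('red', array([231.3, 165.4]), array([ 0.5001, -0.0472]), np.float64(63.4)), ('red', array([268.8, 173.9]), array([0.5003, 0.0874]), np.float64(177.6)), ('red', array([192.9, 266.6]), array([ 0.909 , -0.0004]), np.float64(2.8))]
top [('red', array([288.1,  90.7]), array([ 0.8329, -0.0245]), np.float64(5.2)), ('red', array([243. , 201.9]), array([0.5186, 0.0937]), np.float64(176.0)), ('red', array([303.4, 233.9]), array([ 0.4357, -0.0693]), np.float64(92.7)), ('yellow', array([245.1, 171.2]), array([0.6022, 0.09  ]), np.float64(176.9))]
top [('red', array([288.1,  90.7]), array([ 0.8398, -0.0252]), np.float64(5.2)), ('red', array([243. , 201.9]), array([0.5203, 0.095 ]), np.float64(176.0)), ('red', array([303.4, 233.9]), array([ 0.4359, -0.0708]), np.float64(92.7))]
t 29.35 pos [ 0.5064 -0.1779  0.2114] yaw -63.99 gap 0.0561 F [-0.3 -0.3  1.2] q6 2.14
 turn norm [-0.0001 -0.0001  0.    ] deg [-0.01 -0.02  0.01]  shift norm (tool axes after turn) [0.7814 0.0548 0.4636]
```

View pics/t5.png

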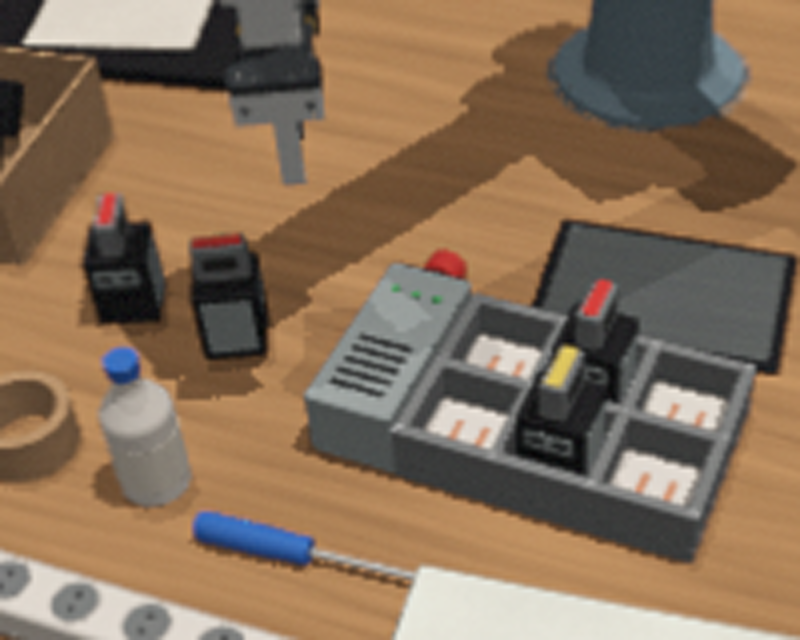

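```bash
python3 -m inch '[{"dp":[0.2,0.02,0],"rotation":[0,0,0]},{"dp":[0.35,0.02,0.1],"rotation":[0,0,0]},{"dp":[0.23,0.015,0.2],"rotation":[0,0,0]},{"dp":[0,0,0.16],"rotation":[0,0,0]},{"dp":[0,0,0],"rotation":[0,0,0]},{"dp":[0,0,0],"rotation":[0,0,0]}]'
python3 -c "
from h import *
imaging.read_camera('scene');print([ (l[3],l[4]) for l in lamps('scene',.118) if l[0]=='red'])
plan(.536,-.250,.096,-64)"
```

```text
t: 29.95
eef_pos: [0.535, -0.2494, 0.1647]
ee_rot: [[0.438, -0.899, -0.001], [-0.899, -0.438, 0.001], [-0.001, 0.0, -1.0]]
force: [0.4, 0.8, -0.5]
finger_gap: 0.0558
[(array([ 0.5274, -0.3658]), np.float64(22.3)), (array([ 0.5347, -0.2491]), np.float64(121.0)), (array([ 0.5   , -0.0471]), np.float64(66.4)), (array([0.5003, 0.0874]), np.float64(177.6)), (array([ 0.909 , -0.0004]), np.float64(2.8))]
t 30.05 pos [ 0.5357 -0.2498  0.166 ] yaw -64.03 gap 0.0558 F [-0.1 -0.1 -0.4] q6 2.06
 turn norm [-0.0002 -0.0004 -0.0002] deg [-0.04 -0.07 -0.03]  shift norm (tool axes after turn) [ 0.0029 -0.0018  0.7005]
```

```bash
python3 -m inch '[{"dp":[0,0,0.2],"rotation":[0,0,0]},{"dp":[0,0,0.3],"rotation":[0,0,0]},{"dp":[0,0,0.15],"rotation":[0,0,0]},{"dp":[0,0,0.05],"rotation":[0,0,0]},{"dp":[0,0,0],"rotation":[0,0,0]},{"dp":[0,0,0],"rotation":[0,0,0]}]'
python3 -m inch '[{"dp":[0,0,0],"rotation":[0,0,0]},{"dp":[0,0,0],"rotation":[0,0,0]},{"dp":[0,0,0],"rotation":[0,0,0]},{"dp":[0,0,0],"rotation":[0,0,0]},{"dp":[0,0,0],"rotation":[0,0,0]},{"dp":[0,0,0],"rotation":[0,0,0]}]' 1 35
```

```text
t: 30.65
eef_pos: [0.5362, -0.2509, 0.0964]
ee_rot: [[0.437, -0.899, 0.002], [-0.899, -0.437, -0.001], [0.002, -0.001, -1.0]]
force: [-0.3, 0.2, -0.1]
finger_gap: 0.0557
t: 31.25
eef_pos: [0.5356, -0.2504, 0.0951]
ee_rot: [[0.437, -0.9, 0.0], [-0.9, -0.437, -0.0], [0.0, -0.0, -1.0]]
force: [0.8, 0.8, 1.5]
finger_gap: 0.0218
```

```bash
python3 -m inch '[{"dp":[0,0,-0.15],"rotation":[0,0,0]},{"dp":[0,0,-0.35],"rotation":[0,0,0]},{"dp":[0,0,-0.4],"rotation":[0,0,0]},{"dp":[0,0,-0.3],"rotation":[0,0,0]},{"dp":[0,0,0],"rotation":[0,0,-0.0429]},{"dp":[0,0,0],"rotation":[0,0,-0.0429]},{"dp":[0,0,0],"rotation":[0,0,-0.0429]},{"dp":[0,0,0],"rotation":[0,0,-0.0429]},{"dp":[0,0,0],"rotation":[0,0,-0.0429]},{"dp":[0,0,0],"rotation":[0,0,-0.0429]},{"dp":[0,0,0],"rotation":[0,0,-0.0429]},{"dp":[0,0,0],"rotation":[0,0,-0.0429]}]'
python3 -m inch '[{"dp":[0.08,-0.2,0],"rotation":[0,0,0]},{"dp":[0.08,-0.35,0],"rotation":[0,0,0]},{"dp":[0.08,-0.4,0],"rotation":[0,0,0]},{"dp":[0.08,-0.4,0],"rotation":[0,0,0]},{"dp":[0.08,-0.4,0],"rotation":[0,0,0]},{"dp":[0.06,-0.4,0],"rotation":[0,0,0]},{"dp":[0.05,-0.3,0],"rotation":[0,0,0]},{"dp":[0,0,0],"rotation":[0,0,0]},{"dp":[0,0,0],"rotation":[0,0,0]}]'
python3 -c "
from h import *
plan(.5985,.005,.18,-2.4)"
```

```text
t: 32.45
eef_pos: [0.5346, -0.2499, 0.2145]
ee_rot: [[0.999, -0.035, -0.002], [-0.035, -0.999, 0.001], [-0.002, -0.001, -1.0]]
force: [0.5, -0.1, -4.7]
finger_gap: 0.0219
t: 33.35
eef_pos: [0.5957, -0.0072, 0.2146]
ee_rot: [[0.999, -0.039, -0.002], [-0.039, -0.999, -0.0], [-0.002, 0.0, -1.0]]
force: [0.1, 0.8, -5.8]
finger_gap: 0.0215
t 33.35 pos [ 0.5957 -0.0072  0.2146] yaw -2.24 gap 0.0215 F [ 0.1  0.8 -5.8] q6 1.41
 turn norm [0.0001 0.0005 0.0009] deg [0.03 0.09 0.16]  shift norm (tool axes after turn) [ 0.0233 -0.1234  0.3459]
```

```bash
python3 -m inch '[{"dp":[0.023,-0.12,0],"rotation":[0,0,0]},{"dp":[0,0,0.15],"rotation":[0,0,0]},{"dp":[0,0,0.15],"rotation":[0,0,0]},{"dp":[0,0,0],"rotation":[0,0,0]},{"dp":[0,0,0],"rotation":[0,0,0]}]'
python3 - <<'E'
from h import *
im=imaging.read_camera("scene"); cv2.imwrite("pics/t6.png",cv2.resize(im[120:260,180:360,::-1],None,fx=4,fy=4,interpolation=cv2.INTER_CUBIC))
plan(.5985,.005,.113,-2.4)
E
```

```text
t: 33.85
eef_pos: [0.5983, 0.0039, 0.1835]
ee_rot: [[0.999, -0.041, -0.003], [-0.041, -0.999, 0.0], [-0.003, -0.0, -1.0]]
force: [-0.4, -0.0, -4.4]
finger_gap: 0.0217
t 33.9 pos [0.599  0.0038 0.1845] yaw -2.36 gap 0.0218 F [ 0.1 -0.4 -4.7] q6 1.43
 turn norm [-0.      0.0002  0.0002] deg [-0.    0.04  0.04]  shift norm (tool axes after turn) [-0.0051 -0.0115  0.7154]
```

View pics/t6.png

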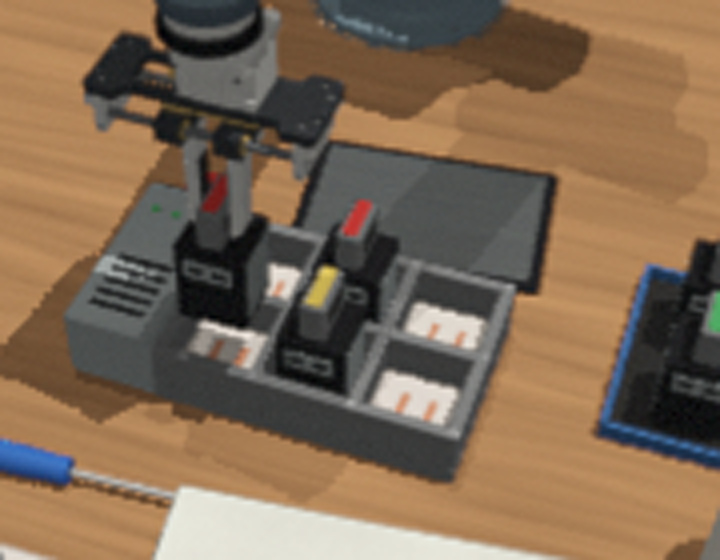

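Pack is over cell 6 (crop (220,270)), square. Lower.

```bash
python3 -m inch '[{"dp":[-0.005,-0.01,0.1],"rotation":[0,0,0]},{"dp":[0,0,0.1],"rotation":[0,0,0]},{"dp":[0,0,0.1],"rotation":[0,0,0]},{"dp":[0,0,0.1],"rotation":[0,0,0]},{"dp":[0,0,0.1],"rotation":[0,0,0]},{"dp":[0,0,0.1],"rotation":[0,0,0]},{"dp":[0,0,0.08],"rotation":[0,0,0]},{"dp":[0,0,0.02],"rotation":[0,0,0]},{"dp":[0,0,0.02],"rotation":[0,0,0]},{"dp":[0,0,0.01],"rotation":[0,0,0]},{"dp":[0,0,0],"rotation":[0,0,0]},{"dp":[0,0,0],"rotation":[0,0,0]}]'
```

```text
t: 35.1
eef_pos: [0.5992, 0.0052, 0.113]
ee_rot: [[0.999, -0.041, 0.001], [-0.041, -0.999, -0.0], [0.001, 0.0, -1.0]]
force: [-2.5, 0.8, 1.5]
finger_gap: 0.0221
```

```bash
python3 -m inch '[{"dp":[0,0,0],"rotation":[0,0,0]},{"dp":[0,0,0],"rotation":[0,0,0]},{"dp":[0,0,0],"rotation":[0,0,0]},{"dp":[0,0,0],"rotation":[0,0,0]},{"dp":[0,0,-0.15],"rotation":[0,0,0]},{"dp":[0,0,-0.35],"rotation":[0,0,0]},{"dp":[0,0,-0.4],"rotation":[0,0,0]},{"dp":[0,0.2,-0.1],"rotation":[0,0,0]},{"dp":[-0.1,0.35,0],"rotation":[0,0,0]},{"dp":[-0.1,0.45,0],"rotation":[0,0,0]},{"dp":[-0.1,0.45,0],"rotation":[0,0,0]},{"dp":[-0.1,0.45,0],"rotation":[0,0,0]}]' -0.19
python3 -m inch '[{"dp":[-0.1,0.45,0],"rotation":[0,0,0]},{"dp":[-0.1,0.35,0],"rotation":[0,0,0]},{"dp":[-0.1,0.2,0],"rotation":[0,0,0]},{"dp":[0,0,0],"rotation":[0,0,-0.0474]},{"dp":[0,0,0],"rotation":[0,0,-0.0474]},{"dp":[0,0,0],"rotation":[0,0,-0.0474]},{"dp":[0,0,0],"rotation":[0,0,0]},{"dp":[0,0,0],"rotation":[0,0,0]}]'
python3 - <<'E'
from h import *
for c in("scene","top"):
    im=imaging.read_camera(c)
    if c=="scene": cv2.imwrite("pics/t7.png",cv2.resize(im[100:260,120:320,::-1],None,fx=4,fy=4,interpolation=cv2.INTER_CUBIC))
    print(c,[ (l[0],l[2],l[3],l[4]) for l in lamps(c,.136,im) if l[0]!="green"])
    print(c,[ (l[0],l[2],l[3],l[4]) for l in lamps(c,.118,im) if l[0]=="red"])
plan(.5258,-.3660,.165,23.2)
E
```

```text
t: 36.3
eef_pos: [0.5507, -0.1846, 0.2135]
ee_rot: [[0.999, -0.04, 0.002], [-0.04, -0.999, -0.001], [0.002, 0.001, -1.0]]
force: [0.8, -0.1, 0.4]
finger_gap: 0.0556
t: 37.1
eef_pos: [0.5171, -0.2818, 0.2128]
ee_rot: [[0.92, 0.392, 0.001], [0.392, -0.92, -0.001], [0.0, 0.001, -1.0]]
force: [0.6, -0.6, -0.0]
finger_gap: 0.0562
scene [('red', array([146.3, 152. ]), array([ 0.546 , -0.3502]), np.float64(24.4)), ('red', array([231.3, 165.4]), array([ 0.5186, -0.039 ]), np.float64(73.1)), ('red', array([268.7, 174. ]), array([0.5194, 0.0923]), np.float64(178.5)), ('red', array([235.5, 184.5]), array([0.5992, 0.0059]), np.float64(179.6)), ('red', array([192.9, 266.6]), array([0.9185, 0.0065]), np.float64(2.8)), ('yellow', array([260. , 190.8]), array([0.6012, 0.0885]), np.float64(178.5))]
scene [('red', array([146.3, 152. ]), array([ 0.5281, -0.3652]), np.float64(24.4)), ('red', array([231.3, 165.4]), array([ 0.5001, -0.047 ]), np.float64(73.1)), ('red', array([268.7, 174. ]), array([0.5009, 0.0872]), np.float64(178.5)), ('red', array([235.5, 184.5]), array([ 0.5825, -0.001 ]), np.float64(1
[... 289 characters left out ...]
0937]), np.float64(176.0)), ('red', array([303.5, 233.9]), array([ 0.4357, -0.0696]), np.float64(94.5)), ('yellow', array([245.2, 171.2]), array([0.6023, 0.0899]), np.float64(176.7))]
top [('red', array([288.1,  90.9]), array([ 0.8393, -0.0252]), np.float64(6.7)), ('red', array([275.6, 173.2]), array([0.6011, 0.0071]), np.float64(178.4)), ('red', array([243. , 201.9]), array([0.5203, 0.095 ]), np.float64(176.0)), ('red', array([303.5, 233.9]), array([ 0.4359, -0.071 ]), np.float64(94.5))]
t 37.2 pos [ 0.517  -0.2817  0.2124] yaw 23.16 gap 0.0559 F [-0.6 -0.7  0.1] q6 0.48
 turn norm [ 0.0002 -0.0001 -0.0002] deg [ 0.03 -0.01 -0.04]  shift norm (tool axes after turn) [-0.2515  0.8094  0.474 ]
```

View pics/t7.png

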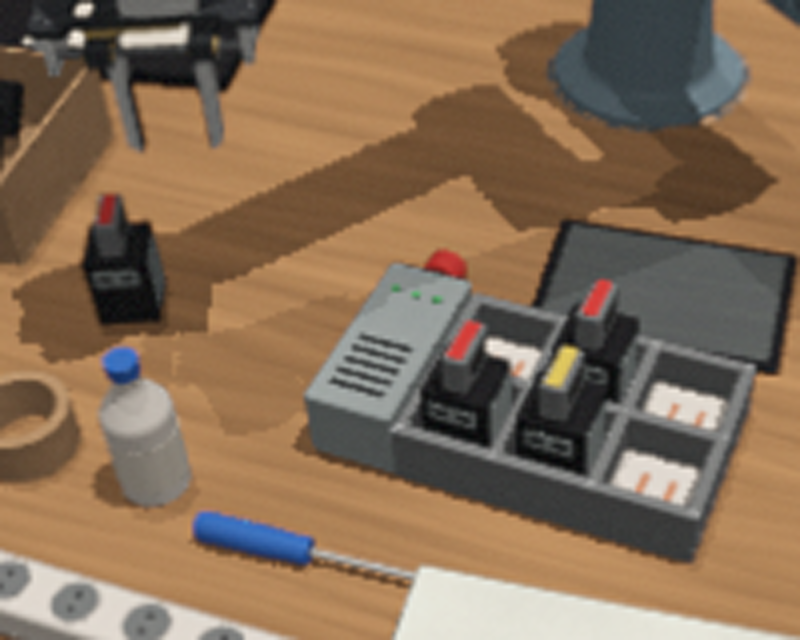

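```bash
python3 -m inch '[{"dp":[-0.05,0.2,0],"rotation":[0,0,0]},{"dp":[-0.1,0.35,0.1],"rotation":[0,0,0]},{"dp":[-0.1,0.26,0.2],"rotation":[0,0,0]},{"dp":[0,0,0.17],"rotation":[0,0,0]},{"dp":[0,0,0],"rotation":[0,0,0]},{"dp":[0,0,0],"rotation":[0,0,0]}]'
python3 -c "
from h import *
imaging.read_camera('scene');print([ (l[3],l[4]) for l in lamps('scene',.118) if l[0]=='red'])
plan(.5258,-.366,.096,23.2)"
```

```text
t: 37.8
eef_pos: [0.5259, -0.3649, 0.1647]
ee_rot: [[0.919, 0.395, -0.001], [0.395, -0.919, 0.001], [-0.0, -0.001, -1.0]]
force: [0.2, 0.2, 0.1]
finger_gap: 0.0559
[(array([ 0.5274, -0.3658]), np.float64(22.3)), (array([ 0.4993, -0.0472]), np.float64(63.4)), (array([0.5015, 0.0874]), np.float64(177.3)), (array([ 0.5822, -0.0012]), np.float64(178.8)), (array([ 0.909 , -0.0004]), np.float64(2.8))]
t 37.9 pos [ 0.5265 -0.3654  0.1662] yaw 23.31 gap 0.0561 F [-0.2  0.6  0. ] q6 0.38
 turn norm [ 0.0004 -0.0002  0.0006] deg [ 0.08 -0.04  0.11]  shift norm (tool axes after turn) [-0.0093  0.0029  0.7018]
```

```bash
python3 -m inch '[{"dp":[0,0,0.2],"rotation":[0,0,0]},{"dp":[0,0,0.3],"rotation":[0,0,0]},{"dp":[0,0,0.15],"rotation":[0,0,0]},{"dp":[0,0,0.05],"rotation":[0,0,0]},{"dp":[0,0,0],"rotation":[0,0,0]},{"dp":[0,0,0],"rotation":[0,0,0]}]'
python3 -m inch '[{"dp":[0,0,0],"rotation":[0,0,0]},{"dp":[0,0,0],"rotation":[0,0,0]},{"dp":[0,0,0],"rotation":[0,0,0]},{"dp":[0,0,0],"rotation":[0,0,0]},{"dp":[0,0,0],"rotation":[0,0,0]},{"dp":[0,0,0],"rotation":[0,0,0]}]' 1 35
```

```text
t: 38.5
eef_pos: [0.5267, -0.3666, 0.0965]
ee_rot: [[0.919, 0.395, 0.002], [0.395, -0.919, -0.002], [0.001, 0.002, -1.0]]
force: [0.4, -0.4, 0.8]
finger_gap: 0.056
t: 39.1
eef_pos: [0.5261, -0.3663, 0.0951]
ee_rot: [[0.919, 0.395, 0.0], [0.395, -0.919, -0.001], [0.0, 0.001, -1.0]]
force: [1.0, -1.6, -0.8]
finger_gap: 0.0214
```

```bash
python3 -m inch '[{"dp":[0,0,-0.15],"rotation":[0,0,0]},{"dp":[0,0,-0.35],"rotation":[0,0,0]},{"dp":[0,0,-0.4],"rotation":[0,0,0]},{"dp":[0,0,-0.4],"rotation":[0,0,0]},{"dp":[0,0,-0.3],"rotation":[0,0,0]},{"dp":[0,0,0],"rotation":[0,0,0.0475]},{"dp":[0,0,0],"rotation":[0,0,0.0475]},{"dp":[0,0,0],"rotation":[0,0,0.0475]},{"dp":[-0.02,-0.2,0],"rotation":[0,0,0]},{"dp":[-0.02,-0.35,0],"rotation":[0,0,0]},{"dp":[-0.02,-0.45,0],"rotation":[0,0,0]},{"dp":[-0.02,-0.45,0],"rotation":[0,0,0]}]'
python3 -m inch '[{"dp":[-0.02,-0.45,0],"rotation":[0,0,0]},{"dp":[-0.02,-0.45,0],"rotation":[0,0,0]},{"dp":[-0.02,-0.45,0],"rotation":[0,0,0]},{"dp":[-0.02,-0.45,0],"rotation":[0,0,0]},{"dp":[-0.02,-0.45,0],"rotation":[0,0,0]},{"dp":[-0.02,-0.45,0],"rotation":[0,0,0]},{"dp":[-0.02,-0.45,0],"rotation":[0,0,0]},{"dp":[-0.02,-0.35,0],"rotation":[0,0,0]},{"dp":[-0.02,-0.2,0],"rotation":[0,0,0]},{"dp":[0,0,0],"rotation":[0,0,0]},{"dp":[0,0,0],"rotation":[0,0,0]}]'
python3 -c "
from h import *
plan(.521,.177,.113,-2.4)"
```

```text
t: 40.3
eef_pos: [0.5229, -0.2189, 0.2544]
ee_rot: [[0.999, -0.043, -0.002], [-0.043, -0.999, 0.002], [-0.002, -0.002, -1.0]]
force: [0.9, 0.8, -4.7]
finger_gap: 0.0218
t: 41.4
eef_pos: [0.5207, 0.1496, 0.2546]
ee_rot: [[0.999, -0.041, -0.001], [-0.041, -0.999, -0.001], [-0.001, 0.001, -1.0]]
force: [0.7, -0.6, -4.9]
finger_gap: 0.022
t 41.4 pos [0.5207 0.1496 0.2546] yaw -2.33 gap 0.022 F [ 0.7 -0.6 -4.9] q6 1.68
 turn norm [0.0002 0.0005 0.0004] deg [0.04 0.08 0.07]  shift norm (tool axes after turn) [-0.008  -0.2737  1.4158]
```

```bash
python3 -m inch '[{"dp":[0,-0.17,0],"rotation":[0,0,0]},{"dp":[-0.005,-0.1,0.1],"rotation":[0,0,0]},{"dp":[0,0,0.3],"rotation":[0,0,0]},{"dp":[0,0,0.3],"rotation":[0,0,0]},{"dp":[0,0,0],"rotation":[0,0,0]},{"dp":[0,0,0],"rotation":[0,0,0]}]'
python3 - <<'E'
from h import *
im=imaging.read_camera("scene"); cv2.imwrite("pics/t8.png",cv2.resize(im[120:260,180:360,::-1],None,fx=4,fy=4,interpolation=cv2.INTER_CUBIC))
plan(.521,.177,.113,-2.4)
E
```

```text
t: 42.0
eef_pos: [0.5217, 0.176, 0.1845]
ee_rot: [[0.999, -0.042, -0.002], [-0.042, -0.999, -0.0], [-0.002, 0.0, -1.0]]
force: [1.2, 0.9, -5.2]
finger_gap: 0.0219
t 42.05 pos [0.5228 0.1763 0.1861] yaw -2.42 gap 0.0216 F [ 0.8 -0.  -3.8] q6 1.73
 turn norm [-0.0001 -0.0005 -0.0001] deg [-0.01 -0.1  -0.02]  shift norm (tool axes after turn) [-0.0182 -0.0066  0.7311]
```

View pics/t8.png

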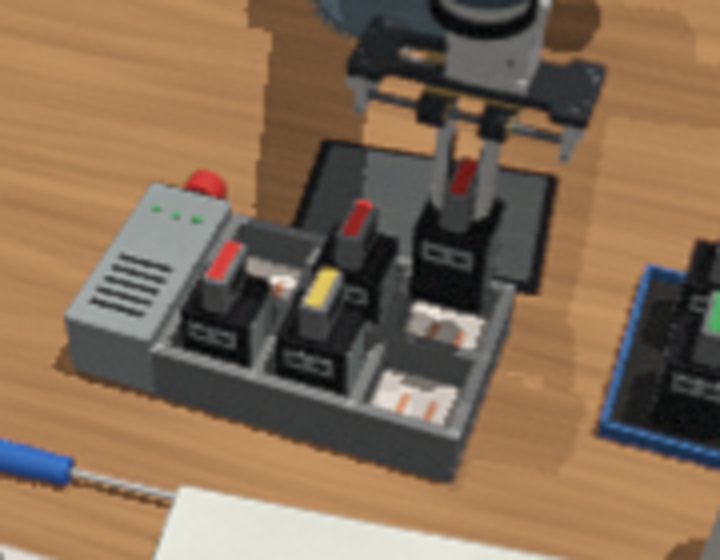

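Last red pack is over cell 1 (crop (455,250)). Lower.

```bash
python3 -m inch '[{"dp":[-0.013,-0.006,0.1],"rotation":[0,0,0]},{"dp":[0,0,0.1],"rotation":[0,0,0]},{"dp":[0,0,0.1],"rotation":[0,0,0]},{"dp":[0,0,0.1],"rotation":[0,0,0]},{"dp":[0,0,0.1],"rotation":[0,0,0]},{"dp":[0,0,0.1],"rotation":[0,0,0]},{"dp":[0,0,0.08],"rotation":[0,0,0]},{"dp":[0,0,0.02],"rotation":[0,0,0]},{"dp":[0,0,0.02],"rotation":[0,0,0]},{"dp":[0,0,0.01],"rotation":[0,0,0]},{"dp":[0,0,0],"rotation":[0,0,0]},{"dp":[0,0,0],"rotation":[0,0,0]}]'
```

```text
t: 43.25
eef_pos: [0.5212, 0.1773, 0.1131]
ee_rot: [[0.999, -0.041, 0.001], [-0.041, -0.999, -0.0], [0.001, -0.0, -1.0]]
force: [-2.7, -0.9, 3.4]
finger_gap: 0.0218
```

```bash
python3 -m inch '[{"dp":[0,0,0],"rotation":[0,0,0]},{"dp":[0,0,0],"rotation":[0,0,0]},{"dp":[0,0,0],"rotation":[0,0,0]},{"dp":[0,0,0],"rotation":[0,0,0]},{"dp":[0,0,-0.15],"rotation":[0,0,0]},{"dp":[0,0,-0.35],"rotation":[0,0,0]},{"dp":[0,0,-0.4],"rotation":[0,0,0]},{"dp":[-0.08,0.2,-0.05],"rotation":[0,0,0]},{"dp":[-0.13,0.4,0],"rotation":[0,0,0]},{"dp":[-0.13,0.45,0],"rotation":[0,0,0]},{"dp":[-0.13,0.45,0],"rotation":[0,0,0]},{"dp":[-0.13,0.45,0],"rotation":[0,0,0]}]' -0.19
python3 -m inch '[{"dp":[-0.1,0.35,0],"rotation":[0,0,0]},{"dp":[-0.03,0.27,0],"rotation":[0,0,0]},{"dp":[0,0,0],"rotation":[0,0,0]},{"dp":[0,0,0],"rotation":[0,0,0]}]'
python3 - <<'E'
from h import *
for c in("scene","top"):
    im=imaging.read_camera(c)
    cv2.imwrite(f"pics/t9{c}.png",cv2.resize(im[...,::-1],(800,600),interpolation=cv2.INTER_CUBIC))
    print(c,[ (l[0],l[2],l[3],l[4]) for l in lamps(c,.136,im) if l[0]!="green"])
    print(c,[ (l[0],l[2],l[3],l[4]) for l in lamps(c,.123,im) if l[0]=="green"])
    print(spots("switch_head",c))
plan(.4371,-.0773,.039,-2.35)
E
```

```text
t: 44.45
eef_pos: [0.4522, -0.0164, 0.2083]
ee_rot: [[0.999, -0.041, 0.002], [-0.041, -0.999, -0.001], [0.002, 0.001, -1.0]]
force: [-0.3, -0.7, 0.2]
finger_gap: 0.0557
t: 44.85
eef_pos: [0.4374, -0.0766, 0.2078]
ee_rot: [[0.999, -0.043, 0.001], [-0.043, -0.999, -0.0], [0.001, 0.0, -1.0]]
force: [-0.3, -0.1, 0.3]
finger_gap: 0.056
scene [('red', array([231.2, 165.4]), array([ 0.5188, -0.0393]), np.float64(68.9)), ('red', array([268.8, 173.9]), array([0.5188, 0.0924]), np.float64(177.6)), ('red', array([294.1, 180.1]), array([0.5211, 0.1778]), np.float64(178.5)), ('red', array([235.5, 184.5]), array([0.5992, 0.0059]), np.float64(179.6)), ('red', array([192.9, 266.6]), array([0.9185, 0.0065]), np.float64(2.8)), ('yellow', array([260. , 190.8]), array([0.6012, 0.0885]), np.float64(178.5))]
scene [('green', array([363.4, 178.5]), array([0.4284, 0.3904]), np.float64(177.3)), ('green', array([359.7, 197.3]), array([0.5176, 0.3893]), np.float64(178.5))]
[(0.55, array([ 0.4367, -0.0748,  0.0437]))]
top [('red', array([288.1,  90.7]), array([ 0.8329, -0.0245]), np.float64(5.2)), ('red', array([275.6, 173.3]), array([0.5979, 0.0072]), np.float64(178.0)), ('red', array([211.5, 200.3]), array([0.5215, 0.1792]), np.float64(179.6)), ('red', array([242.9, 201.9]), array([0.5185, 0.0938]), np.float64(176.2)), ('yellow', array([245.1, 171.2]), array([0.6022, 0.09  ]), np.float64(176.9))]
top [('green', array([136.9, 199.9]), array([0.5198, 0.3911]), np.float64(177.9)), ('green', array([134.9, 233.6]), array([0.4264, 0.3922]), np.float64(178.6))]
[]
t 45.05 pos [ 0.4373 -0.0755  0.2071] yaw -2.27 gap 0.0556 F [-0.  -1.  -0.5] q6 1.18
 turn norm [-0.     -0.0001  0.0004] deg [-0.   -0.01  0.08]  shift norm (tool axes after turn) [-0.0017  0.0186  1.6814]
```

View pics/t9scene.png

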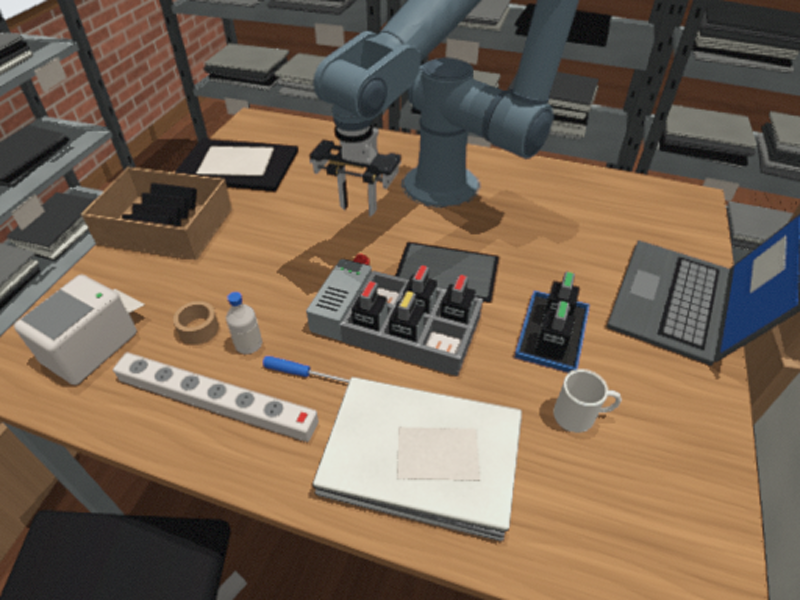

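```bash
python3 -m inch '[{"dp":[0,0.012,0.2],"rotation":[0,0,0]},{"dp":[0,0,0.35],"rotation":[0,0,0]},{"dp":[0,0,0.4],"rotation":[0,0,0]},{"dp":[0,0,0.35],"rotation":[0,0,0]},{"dp":[0,0,0.25],"rotation":[0,0,0]},{"dp":[0,0,0.13],"rotation":[0,0,0]},{"dp":[0,0,0],"rotation":[0,0,0]},{"dp":[0,0,0],"rotation":[0,0,0]}]'
python3 -m inch '[{"dp":[0,0,0],"rotation":[0,0,0]},{"dp":[0,0,0],"rotation":[0,0,0]},{"dp":[0,0,0],"rotation":[0,0,0]},{"dp":[0,0,0],"rotation":[0,0,0]},{"dp":[0,0,0],"rotation":[0,0,0]}]' 1 45
python3 -m inch '[{"dp":[-0.04,0,0],"rotation":[0,0,0]},{"dp":[-0.04,0,0],"rotation":[0,0,0]},{"dp":[-0.04,0,0],"rotation":[0,0,0]},{"dp":[-0.04,0,0],"rotation":[0,0,0]},{"dp":[-0.04,0,0],"rotation":[0,0,0]},{"dp":[-0.04,0,0],"rotation":[0,0,0]},{"dp":[0,0,0],"rotation":[0,0,0]},{"dp":[0,0,0],"rotation":[0,0,0]}]'
```

```text
t: 45.85
eef_pos: [0.4374, -0.0772, 0.0393]
ee_rot: [[0.999, -0.04, 0.0], [-0.04, -0.999, 0.0], [0.0, -0.0, -1.0]]
force: [1.4, -1.1, -0.7]
finger_gap: 0.056
t: 46.35
eef_pos: [0.4377, -0.0782, 0.0398]
ee_rot: [[0.999, -0.041, 0.001], [-0.041, -0.999, -0.001], [0.001, 0.001, -1.0]]
force: [-1.0, -2.4, 5.6]
finger_gap: 0.037
t: 47.15
eef_pos: [0.4156, -0.0773, 0.0399]
ee_rot: [[0.999, -0.043, 0.007], [-0.043, -0.999, -0.002], [0.007, 0.001, -1.0]]
force: [8.4, -1.0, -2.2]
finger_gap: 0.0374
```

Travelled 22 mm and reached the stop. Release, rise, check.

```bash
python3 -m inch '[{"dp":[0.01,0,0],"rotation":[0,0,0]},{"dp":[0,0,0],"rotation":[0,0,0]},{"dp":[0,0,0],"rotation":[0,0,0]},{"dp":[0,0,0],"rotation":[0,0,0]},{"dp":[0,0,0],"rotation":[0,0,0]},{"dp":[0,0,-0.2],"rotation":[0,0,0]},{"dp":[0,0,-0.4],"rotation":[0,0,0]},{"dp":[0,0,-0.45],"rotation":[0,0,0]},{"dp":[0,0,-0.45],"rotation":[0,0,0]},{"dp":[0,0.3,-0.2],"rotation":[0,0,0]},{"dp":[0,0.45,0],"rotation":[0,0,0]},{"dp":[0,0.45,0],"rotation":[0,0,0]}]' -0.19
python3 -m inch '[{"dp":[0,0.45,0],"rotation":[0,0,0]},{"dp":[0,0.3,0],"rotation":[0,0,0]},{"dp":[0,0,0],"rotation":[0,0,0]},{"dp":[0,0,0],"rotation":[0,0,0]}]'
python3 - <<'E'
from h import *
for c in("scene","top"):
    im=imaging.read_camera(c)
    cv2.imwrite(f"pics/t10{c}.png",cv2.resize(im[...,::-1],(800,600),interpolation=cv2.INTER_CUBIC))
    print(c,[ (l[0],l[3],l[4]) for l in lamps(c,.136,im) if l[0]!="green"])
    print(c,[ (l[0],l[3],l[4]) for l in lamps(c,.123,im) if l[0]=="green"])
    print(spots("switch_head",c), [l[3] for l in lamps(c,.046,im) if l[0]=="red"])
E
```

```text
t: 48.35
eef_pos: [0.4093, -0.1979, 0.2102]
ee_rot: [[0.999, -0.04, 0.002], [-0.04, -0.999, -0.002], [0.002, 0.002, -1.0]]
force: [1.1, 0.3, 0.0]
finger_gap: 0.0562
t: 48.75
eef_pos: [0.4056, -0.2714, 0.2085]
ee_rot: [[0.999, -0.043, -0.001], [-0.043, -0.999, 0.001], [-0.001, -0.001, -1.0]]
force: [-0.7, 0.0, 0.5]
finger_gap: 0.0558
scene [('red', array([ 0.5037, -0.0371]), np.float64(38.5)), ('red', array([0.5194, 0.0923]), np.float64(178.5)), ('red', array([0.5211, 0.1778]), np.float64(178.5)), ('red', array([0.5992, 0.0059]), np.float64(179.6)), ('red', array([0.9185, 0.0065]), np.float64(2.8)), ('yellow', array([0.6012, 0.0885]), np.float64(178.5))]
scene [('green', array([0.4284, 0.3904]), np.float64(177.3)), ('green', array([0.518 , 0.3891]), np.float64(177.6))]
[(0.58, array([ 0.4112, -0.0744,  0.0467]))] [array([ 0.4094, -0.0769]), array([0.4269, 0.0671]), array([0.4287, 0.1623]), array([ 0.5157, -0.029 ]), array([ 0.8711, -0.0283])]
top [('red', array([ 0.8323, -0.0245]), np.float64(6.7)), ('red', array([0.5981, 0.0073]), np.float64(178.4)), ('red', array([0.5212, 0.1792]), np.float64(179.0)), ('red', array([0.5186, 0.0937]), np.float64(176.1)), ('red', array([ 0.4152, -0.0686]), np.float64(92.5)), ('yellow', array([0.6019, 0.0901]), np.float64(177.6))]
top [('green', array([0.5191, 0.391 ]), np.float64(178.8)), ('green', array([0.4264, 0.3922]), np.float64(178.6))]
[(0.75, array([ 0.4128, -0.0731,  0.048 ]))] [array([ 0.8669, -0.028 ]), array([0.6129, 0.0065]), array([0.5296, 0.1929]), array([0.5267, 0.1003]), array([ 0.4146, -0.0757])]
```

View pics/t10top.png

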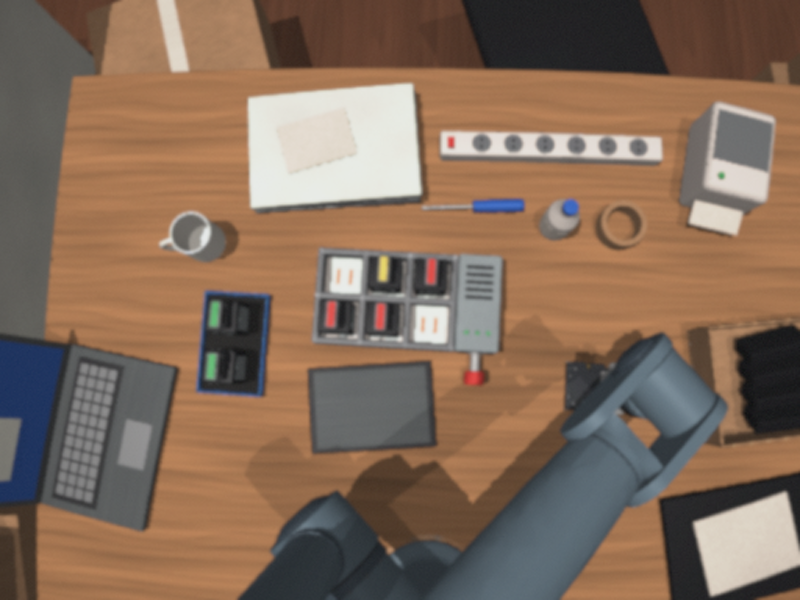

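View pics/t10scene.png

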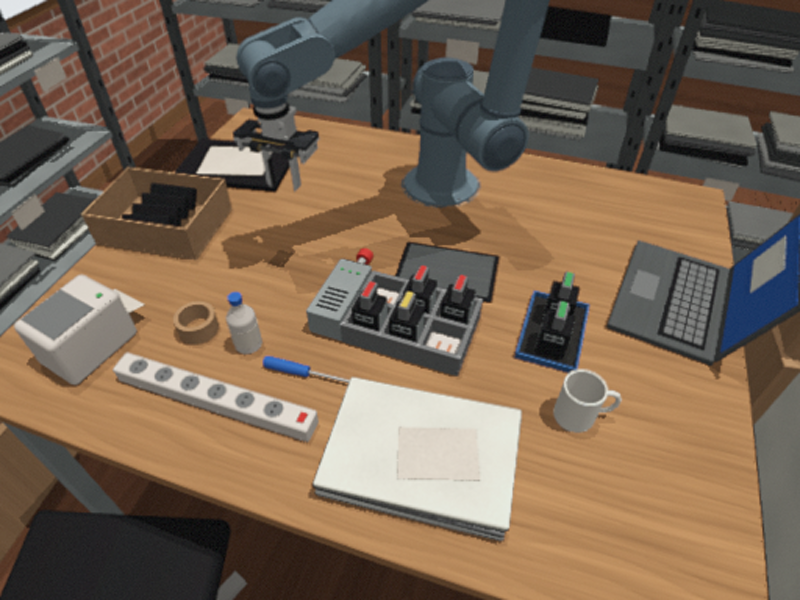

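```bash
python3 -c "
from station import ctrl
print(ctrl.state()['force']); print(ctrl.sign_off())"
```

```text
[-0.5657156  -0.61214744  0.43690165]
the job is handed in; nothing more can be done
None
```

I finished the job and handed it in at about 49 s of the 208 s allowed; the hand-in reports no verdict.

I pushed the switch home (22 mm of travel, up against its stop). I moved both green packs into the tray and set the three red packs down in cells 1, 2 and 6. The yellow pack stayed in its cell. I then pulled the switch out again (22 mm, to the stop). Only three red packs were on the table; I saw no fourth in either camera from several arm positions.

Last checks, from both cameras before handing in:
- **Red packs:** each lamp is within about 2 to 3 mm of its cell centre. Before I let go, the wrist force showed the cell floor carrying each pack.
- **Green packs:** both stand in the tray, about 45 mm either side of its centre.
- **Yellow pack:** unmoved to within 1 mm.
- **Bystanders:** they look unmoved in the pictures; I did not measure their positions again.
- **Switch:** the red head's lamp reading matches its position at the start. The networks' point for it was 2 to 4 mm further out, which is within their stated error.
- **Arm:** clear of everything, with no contact force.

No check failed, and no pack was knocked aside that I could see.

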